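Mixing a toppled gel bottle: stand it up, load the mixer, click the speed dial to 8

TASK

The ivory gel-polish bottle with the copper cap has toppled over and needs mixing: stand it upright on the mat, let go and see that it stays, then pick it up again and set it down gently, without dropping it, on the middle of the mixer's round rubber pad. Also set the mixer's speed dial to 8, that is the eighth click clockwise from its zero stop (one click for each mark of the scale). Let go of everything at the end, and leave the plum bottle, the jar and the buffer block where they are.

Things in the scene. Friction and masses are not known exactly. Their poses are not given: they have to be found in the camera images.
- bottle: Ivory bottle, 95 mm long, 0.13 kg: square body 34 x 34 x 42 mm, neck 4 mm, round copper weighted cap 20 mm dia x 49 mm (46 to 95 mm from the base). Origin on its axis at mid-length, centre of mass 4 mm capwards of it; z points base to cap, x and y square to the flat sides. Starts lying on a flat side's top edge and its cap (axis 8 degrees down to the cap, origin 16 mm over the mat), cap within 52 degrees of -y.
- bottle_base (a point): Centre of the bottle's flat underside, 47.5 mm from its origin.
- mat: Dark desk mat under everything, fixed, 600 x 1000 mm, 3 mm thick: its top is 3 mm above the work surface. Origin under its centre.
- mixer: White bottle mixer, fixed on the mat, 130 mm (x) by 235 mm (y); origin under its centre. Its -y part is a deck 38 mm high carrying the round platform; its +y part (104 mm) is a control head 72 mm high with a black panel on top and the dial, 118 mm from the platform's centre.
- pad (a point): Centre of the top of the round rubber pad, 46 mm above the mixer's origin and 58 mm from it along the mixer's -y. Platform 86 mm across; a rubber rim stands 5 mm above the pad, its inside 37 mm from the centre. Nothing of it moves.
- dial_grip (a point): Grip point on the dial's upright axis, 103 mm above the mixer's origin and 60 mm from it along the mixer's +y. Pointer knob: dark skirt 50 mm dia, 6 mm high, silver upright bar 46 mm long, 14 mm thick, its top 9 mm above this point, its foot on the skirt 25 mm below. The point's x axis lies along the bar to its pointing end (red line), z up; it turns with the dial.
- dial (a joint): Dial angle in rad: 0 at its zero stop, grows clockwise from above, a click every 0.349 (20 degrees), 12 clicks to the far stop; marks 0, 4, 8, 12 are longer. At 0 the pointer is 120 degrees anticlockwise of the mixer's x axis; mark 8 (2.793) is 40 degrees clockwise of it. A sprung roller pulls it to the nearest click when let go (0.09 N m). Starts at a click from 0 to 3.
- plum_bottle: Bystander: bottle of the same shape and size, plum with a silver cap, standing upright (origin at mid-height).
- jar: Bystander: green glass jar with a wooden lid and ball, 68 mm diameter, 86 mm tall; origin under its centre.
- buffer: Bystander: pink nail buffer block 95 x 26 x 26 mm lying on the mat; origin under its centre, x along its length.
There are look-alikes about, which are no part of the job. Leave any turquoise or yellow look-alike of the bottle alone.

How it is judged (in metres and radians):
On the way, in this order (a step that is already met when the one before it is completed fails the run):
1. the bottle stands upright on the mat by itself, let go and still (angle between bottle's own z axis and vertical below 0.08 rad and contact force between the fingers and bottle below 0.05 N and linear speed of bottle below 0.02 m/s and angular speed of bottle below 0.15 rad/s and height (world z) of bottle_base below 0.007 m), for 0.3 s.
2. the bottle stands upright on the middle of the mixer's pad, let go and still (angle between bottle's own z axis and vertical below 0.08 rad and horizontal distance between bottle_base and pad below 0.018 m and z of bottle_base in the frame of pad between -0.004 and 0.004 m and contact force between the fingers and bottle below 0.05 N and linear speed of bottle below 0.02 m/s and angular speed of bottle below 0.15 rad/s), for 0.3 s.
At the end, for the whole second after the job is handed in: The bottle stands upright (within 0.08 rad) and still on the mixer's pad, its base within 18 mm of the pad's centre and resting on the pad (within 4 mm), released; the dial rests at the eighth click, 2.793 rad within 0.10 rad (all of step 2 and value of joint dial between 2.69253 and 2.89253 rad and velocity of joint dial between -0.05 and 0.05 rad/s); the robot touches nothing.
It fails at once if the plum bottle is shifted more than 25 mm or tipped (distance of plum_bottle from where it was at the start of the episode above 0.025 m or angle between plum_bottle's own z axis and vertical above 0.35 rad).
It fails at once if the jar is shifted more than 25 mm or tipped (distance of jar from where it was at the start of the episode above 0.025 m or angle between jar's own z axis and vertical above 0.35 rad).
It fails at once if the buffer block is shifted more than 25 mm or tipped (distance of buffer from where it was at the start of the episode above 0.025 m or angle between buffer's own z axis and vertical above 0.35 rad).
It fails at once if the bottle is dropped or knocked over (it moves faster than 0.4 m/s while the fingers do not hold it) (contact force between the fingers and bottle below 0.05 N and linear speed of bottle above 0.4 m/s).
It fails at once if the bottle is rammed down onto the mat or the mixer with over 40 N (contact force between bottle and mixer above 40 N or contact force between bottle and mat above 40 N).
It also fails if it takes over 72 s, if anything falls off the work surface, if the arm or the gripper's body presses on something with over 40 N, if the wrist force passes 120 N, or if a joint passes its speed limit or range.

ROBOT

A 6-joint arm with a two-finger parallel gripper is mounted at the origin on the work surface. World frame = base frame: x ahead of the robot, y to its left, z up, the work surface at z = 0. Lengths are in mm, angles in rad, forces in N, time in s.
With the tool pointing down it reaches from about 350 to 775 mm from the base axis. Payload 7.3 kg.
Tool frame: the origin (TCP) lies between the finger pads; the fingertips stand tcp_to_tips ahead of it and the grasp point (between the pads) lies 5 mm behind it (tcp_to_tips is the distance from the TCP to the fingertips, in mm); z points along the fingers, x is the direction in which the jaws open and shut, and the axes are right-handed (so a half turn about z gives the same grasp; the last joint's range is limited). The gripper opens to 92 mm and grips with 3 to 60 N. Pads are 19 mm wide; open, the fingers measure 130 mm over their backs; the gripper's body (75 mm by 190 mm) begins 47 mm behind the grasp point.
Start: joints at [0.961, 0.342, 1.524, -0, 1.275, -0.146], TCP at [234.847, 469.564, 240.741] pointing down, gripper open.
Joint ranges: [-2.53, 2.53], [-0.77, 2.02], [0.04, 2.7], [-1, 4.14], [0.28, 2.66], [-3.11, 3.11]. Speed limits (rad/s): [2.57, 2.57, 3.14, 3.14, 3.14, 3.14].

INTERFACE

Orientations are given as [roll, pitch, yaw] about the fixed x, y, z axes, in that order (R = Rz(yaw) Ry(pitch) Rx(roll)).
In Python, from plant import * gives the robot as it stands.
- The arm moves only by the tool drive_tool, never from a script. Its argument "deltas" is a list of rows, each an object of numbers: "hand": the gripper's target within -1 to 1 (shut at 1, half-way at 0, fully open at -1); "tx", "ty", "tz": the shift along the tool's x, y, z each as a share of 4 cm, from -1 to 1; "wx", "wy", "wz": the turn, a rotation vector about the tool's x, y, z each as a share of 5 degrees, from -1 to 1. In form: [{"hand": .., "tx": .., "ty": .., "tz": .., "wx": .., "wy": .., "wz": ..}, ...]. A call has 1 to 20 rows; each row shifts and turns the commanded pose from where the row before left it, along the tool's axes as they then stand; what a row does not reach is not made up. A row lasts 1/12 s, in which the tool goes at most 41.7 mm and 7.16 degrees, less where a joint would pass 70% of its speed; a pose out of reach is approached as far as the arm can. A call with a number of a shift or a turn outside -1 to 1 is refused whole. A call with a gripper value outside its range is refused whole. The fingers move at their own pace and stop on an object; the grip force is fixed at half the most. Time passes only in rows, so rows that do not move let the fingers close. It gives the time, the measured TCP pose, the force and the opening at its end, in the units of the state.
- get_obs(): the state, without advancing time (a new reading comes with each control period).
- capture(name): name is "side" or "top"; returns the picture (400x640x3 uint8, red, green, blue); there is no depth.
- camera_model(name): a dict with "fx", "fy", "cx", "cy" (pixels), "D" ([k1, k2, p1, p2, k3] as OpenCV has them; the pictures are not rectified), "rvec" (rotation vector, rad) and "tvec" (3), from world to camera coordinates, as OpenCV has them. Camera axes: x right, y down, z forward; pixel columns grow to the right and rows downward; lengths in mm; the calibration is good to about 2 mm. A picture is of the moment at which its call begins. camera_model takes no time and is no camera call.
- close_job(): hands the job in, once; it reports no verdict.
The state is a dict: "time": time; "joint_positions": joint angles; "dq": joint speeds; "tau": joint torques, N m; "tool_pos": TCP position; "tcp_rot": TCP orientation; "contact_force": force on the tool from outside, world axes, zero at the start; "moment": the same for the moment, N m; "grip_width": finger opening in mm.
Only numpy, scipy, OpenCV 4.12 (cv2) and the standard library are available. Lean on these libraries where they do the work, as an engineer would, in place of code of your own. Each camera call takes 0.05 s, during which the arm holds its last target.

## Working session

There is one attempt and no reset: what is moved stays moved. The work goes in short steps, Python scripts to look and compute and a tool call to move; the robot and the scene stay as the last step left them, time stands still between calls to the robot, and variables do not carry over. Pictures are saved under pics/ and viewed, and the job is handed in when it is done.

Besides the shell and the picture viewer there is one more tool, called after "Call:" in YAML: its name, and indented under it one key for each argument. drive_tool: Moves the arm, as the interface text tells. Its arguments: {"type":"object","properties":{"deltas":{"type":"array","items":{"type":"object","properties":{"hand":{"type":"number"},"tx":{"type":"number"},"ty":{"type":"number"},"tz":{"type":"number"},"wx":{"type":"number"},"wy":{"type":"number"},"wz":{"type":"number"}}}}},"required":["deltas"]}

```bash
ls; mkdir -p pics; python3 - <<'E'
from plant import *
import cv2
o=get_obs(); print(o)
for n in ("side","top"):
    im=capture(n); cv2.imwrite(f"pics/{n}0.png",im[:,:,::-1]); print(n,camera_model(n))
E
```

```text
pics
{'time': 0.0, 'joint_positions': array([ 9.61007565e-01,  3.42748489e-01,  1.52498538e+00, -1.57747787e-05,
        1.27535334e+00, -1.45971383e-01]), 'dq': array([ 0.00068926,  0.00038446, -0.00025705,  0.00052301,  0.00118701,
        0.00125998]), 'tau': array([ 1.35168789e-04, -4.31250679e+01, -2.44216722e+01,  7.17248255e-02,
        5.59438672e-02, -1.07883723e-04]), 'tool_pos': array([234.63021532, 469.25207351, 240.04259391]), 'tcp_rot': array([-3.14139019e+00,  1.48085120e-03,  1.10698370e+00]), 'contact_force': array([ 0.68702325, -0.63949816,  0.33457136]), 'moment': array([-0.03837509, -0.03605821,  0.01193741]), 'grip_width': 91.81888757171502}
side {'fx': 382.3368714447798, 'fy': 382.3368714447798, 'cx': 317.11742622915045, 'cy': 200.5159742664581, 'D': array([-0.09409976,  0.        ,  0.        ,  0.        ,  0.        ]), 'rvec': array([ 0.43041855, -2.77441376,  1.16378109]), 'tvec': array([546.78172742, 188.68935863, 820.83780384])}
top {'fx': 384.80955626419626, 'fy': 384.80955626419626, 'cx': 317.83082607196695, 'cy': 204.86340740281068, 'D': array([-0.05897968,  0.        ,  0.        ,  0.        ,  0.        ]), 'rvec': array([ 2.20779025, -2.19306923,  0.0742075 ]), 'tvec': array([ -37.93748704,  576.53268614, 1010.86939892])}
```

View pics/top0.png

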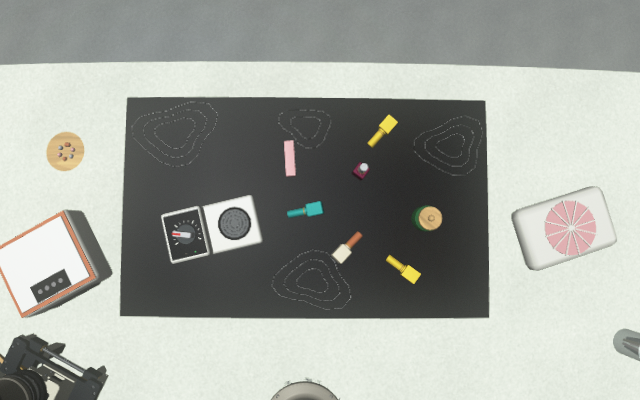

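View pics/side0.png

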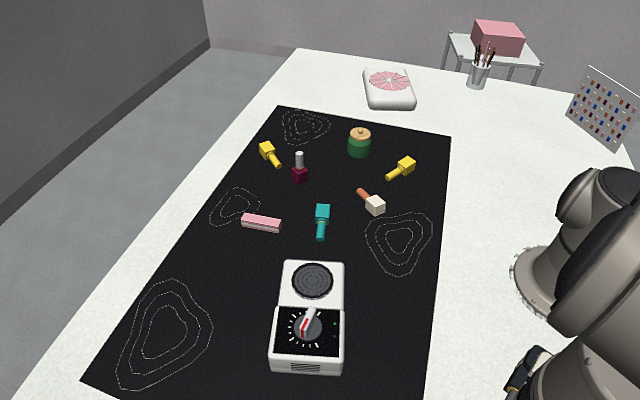

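Top view: the ivory bottle with the copper cap is at about (346,247). Possible confusions are turquoise at (305,210), yellow at (383,131) and (404,269), and plum, standing, at (361,170). The mixer is at (212,229) with its dial at (186,234), the jar at (428,218) and the buffer at (290,158). I choose (346,247) and check it in close crops.

```bash
cat > h.py <<'E'
import numpy as np, cv2
from plant import *
def cam(n):
    m=camera_model(n); K=np.array([[m['fx'],0,m['cx']],[0,m['fy'],m['cy']],[0,0,1]])
    R=cv2.Rodrigues(m['rvec'])[0]; return K,m['D'],R,np.array(m['tvec'])
def ray(n,px):
    K,D,R,t=cam(n); u=cv2.undistortPoints(np.array(px,float).reshape(-1,1,2),K,D).reshape(-1,2)
    d=np.c_[u,np.ones(len(u))]@R; return -R.T@t,d
def onz(n,px,z):
    c,d=ray(n,px); return c+d*((z-c[2])/d[:,2])[:,None]
def proj(n,P):
    K,D,R,t=cam(n); return cv2.projectPoints(np.array(P,float).reshape(-1,1,3),cv2.Rodrigues(R)[0],t,K,D)[0].reshape(-1,2)
def tri(p_top,p_side):
    c1,d1=ray('top',p_top);c2,d2=ray('side',p_side); d1=d1[0];d2=d2[0]
    s=np.linalg.lstsq(np.c_[d1,-d2],c2-c1,rcond=None)[0]
    a=c1+s[0]*d1;b=c2+s[1]*d2; return (a+b)/2,np.linalg.norm(a-b)
def crop(im,x0,x1,y0,y1,k,name):
    cv2.imwrite('pics/'+name,cv2.resize(im[y0:y1,x0:x1,::-1],None,fx=k,fy=k,interpolation=cv2.INTER_CUBIC))
E
python3 - <<'E'
from h import *
t=cv2.imread('pics/top0.png')[:,:,::-1]; s=cv2.imread('pics/side0.png')[:,:,::-1]
a=cv2.resize(t[220:280,320:380],None,fx=6,fy=6,interpolation=2)
b=cv2.resize(t[185:275,155:270],None,fx=4,fy=4,interpolation=2)
c=cv2.resize(s[180:225,345:395],None,fx=6,fy=6,interpolation=2)
W=np.zeros((360,800,3),np.uint8);W[:360,:360]=a;W[:270,370:670]=c
cv2.imwrite('pics/c1.png',W[:,:,::-1]);cv2.imwrite('pics/c2.png',b[:,:,::-1])
for nm,im in(('top',t),('side',s)):
    hsv=cv2.cvtColor(np.ascontiguousarray(im),cv2.COLOR_RGB2HSV)
    x0,x1,y0,y1=(320,380,220,280) if nm=='top' else (345,395,180,225)
    H=hsv[y0:y1,x0:x1].astype(int)
    ivory=(H[...,2]>130)&(H[...,1]<90); cop=(H[...,2]>70)&(H[...,1]>110)&(H[...,0]<20)
    for l,m in(('iv',ivory),('cop',cop)):
        cs=max(cv2.findContours(m.astype(np.uint8),0,2)[0],key=cv2.contourArea)
        r=cv2.minAreaRect(cs); M=cv2.moments(cs)
        print(nm,l,M['m00'],M['m10']/M['m00']+x0,M['m01']/M['m00']+y0,(cv2.boxPoints(r)+[x0,y0]).round(1).tolist())
print(onz('top',[[346,247],[235,223],[186,234],[430,217],[290,158],[361,170],[346,247]],20).round())
print(-cam('top')[2].T@cam('top')[3],-cam('side')[2].T@cam('side')[3])
E
```

```text
top iv 203.0 341.58456486042695 252.91543513957308 [[331.1, 255.1], [342.8, 241.6], [352.8, 250.3], [341.0, 263.7]]
top cop 115.0 353.9014492753623 239.1 [[345.5, 242.5], [357.5, 230.5], [362.5, 235.5], [350.5, 247.5]]
side iv 274.0 375.0377128953771 204.6508515815085 [[366.0, 195.0], [385.0, 195.0], [385.0, 215.0], [366.0, 215.0]]
side cop 81.5 362.01431492842534 193.09815950920245 [[355.0, 191.0], [360.0, 186.0], [369.0, 195.0], [364.0, 200.0]]
[[ 465. -109.   20.]
 [ 527.  185.   20.]
 [ 497.  315.   20.]
 [ 546. -335.   20.]
 [ 702.   41.   20.]
 [ 671. -149.   20.]
 [ 465. -109.   20.]]
[ 521.22110235  -20.57679871 1040.95691102] [397.97421857 596.91660985 702.60637198]
```

View pics/c1.png

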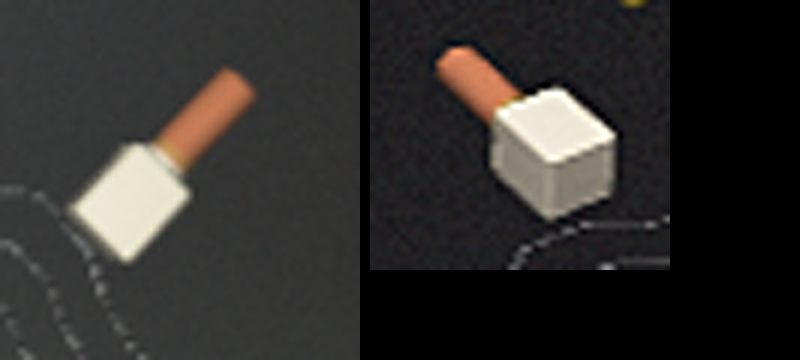

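View pics/c2.png

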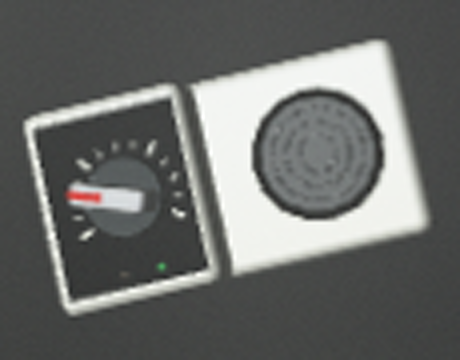

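The crops confirm an ivory body with a copper cap, pointing up and right in the top view. The dial pointer is at the left, about click 2. Next I measure everything.

```bash
python3 - <<'E'
from h import *
import plant; print([x for x in dir(plant) if not x.startswith('_')])
try: print(plant.tcp_to_tips)
except Exception as e: print(e)
t=cv2.imread('pics/top0.png')[:,:,::-1].copy(); s=cv2.imread('pics/side0.png')[:,:,::-1].copy()
H=cv2.cvtColor(t,cv2.COLOR_RGB2HSV).astype(int)
# bottle axis
iv=onz('top',[[341.58,252.92]],37)[0]; co=onz('top',[[353.9,239.1]],22)[0]
print('iv',iv,'cop',co,'dist',np.linalg.norm((co-iv)[:2]),'az',np.degrees(np.arctan2(*(co-iv)[1::-1])))
print('iv corners',onz('top',[[331.1, 255.1], [342.8, 241.6], [352.8, 250.3], [341.0, 263.7]],39).round(1).tolist())
ci=tri([341.58,252.92],[372,200.5]);print('tri body',ci)
# white mixer parts
def comps(H,x0,x1,y0,y1,cond):
    m=cond(H[y0:y1,x0:x1]).astype(np.uint8)
    return [(c+[x0,y0]) for c in cv2.findContours(m,cv2.RETR_EXTERNAL,cv2.CHAIN_APPROX_NONE)[0] if cv2.contourArea(c)>60]
for c in comps(H,155,270,185,275,lambda h:(h[...,2]>150)&(h[...,1]<50)):
    r=cv2.minAreaRect(c); print('white',cv2.contourArea(c),r,cv2.boxPoints(r).round(1).tolist())
# pad: dark pixels in deck
m=((H[...,2]<170)).astype(np.uint8); 
n,l,st,ce=cv2.connectedComponentsWithStats(m[200:250,212:258])
for i in range(1,n): print('dark',st[i],ce[i]+[212,200])
# red line
red=((H[...,1]>120)&(H[...,2]>120)&((H[...,0]<10)|(H[...,0]>170)))[200:260,160:215]
ys,xs=np.nonzero(red); print('red',xs.mean()+160,ys.mean()+200,len(xs))
E
```

```text
['Unreachable', 'camera_model', 'capture', 'close_job', 'get_obs', 'tcp_to_tips']
14.0
iv [450.90603344 -96.35896262  37.        ] cop [ 486.41638519 -129.99227362   22.        ] dist 48.90996514483427 az -43.444975274824664
iv corners [[445.3, -69.0, 39.0], [480.4, -99.3, 39.0], [458.0, -125.4, 39.0], [423.2, -94.8, 39.0]]
tri body (array([454.97176865, -95.76563507,  35.23275525]), np.float64(8.47586975461652))
white 1904.0 ((184.55894470214844, 234.25933837890625), (50.92852783203125, 39.53720474243164), 77.19573211669922) [[159.60000610351562, 213.8000030517578], [198.1999969482422, 205.0], [209.5, 254.6999969482422], [170.89999389648438, 263.5]]
white 2346.0 ((231.959228515625, 223.62875366210938), (48.82560729980469, 50.21533203125), 76.60750579833984) [[201.89999389648438, 205.6999969482422], [250.6999969482422, 194.10000610351562], [262.0, 241.60000610351562], [213.1999969482422, 253.1999969482422]]
dark [ 0  0 15  4 33] [217.03030303 200.84848485]
dark [40  0  6 22 70] [255.55714286 207.57142857]
dark [  6   7  33  33 863] [234.06720742 223.0787949 ]
dark [ 18  43  28   7 107] [247.57009346 247.09345794]
dark [ 0 48  1  2  2] [212.  248.5]
red 174.92307692307693 233.6153846153846 13
```

```bash
python3 - <<'E'
from h import *
pad=onz('top',[[234.07,223.08]],52)[0]
head=onz('top',[[184.56,234.26]],75)[0]
hc=onz('top',[[159.6,213.8],[198.2,205],[209.5,254.7],[170.9,263.5]],75); dc=onz('top',[[201.9,205.7],[250.7,194.1],[262,241.6],[213.2,253.2]],41)
print('pad',pad,'head',head,np.linalg.norm((head-pad)[:2]))
def az(a,b): return np.degrees(np.arctan2((b-a)[1],(b-a)[0]))
for q in(hc,dc):
    print([ (round(np.linalg.norm(q[(i+1)%4]-q[i]),1),round(az(q[i],q[(i+1)%4]),1)) for i in range(4)])
print('az pad->head',az(pad,head))
s=cv2.imread('pics/side0.png')[:,:,::-1].copy()
crop(s,260,360,250,385,4,'s_mix.png')
red=onz('top',[[174.9,233.6]],115)[0]; print('red',red)
E
```

```text
pad [526.45976978 181.16257609  52.        ] head [497.28842386 300.88215676  75.        ] 123.22234138905608
[(np.float64(100.5), np.float64(-76.8)), (np.float64(128.1), np.float64(-166.0)), (np.float64(99.8), np.float64(103.3)), (np.float64(128.3), np.float64(14.3))]
[(np.float64(130.8), np.float64(-76.2)), (np.float64(127.0), np.float64(-165.8)), (np.float64(130.0), np.float64(103.8)), (np.float64(127.0), np.float64(14.6))]
az pad->head 103.6940631170901
red [499.64640304 311.11984622 115.        ]
```

View pics/s_mix.png

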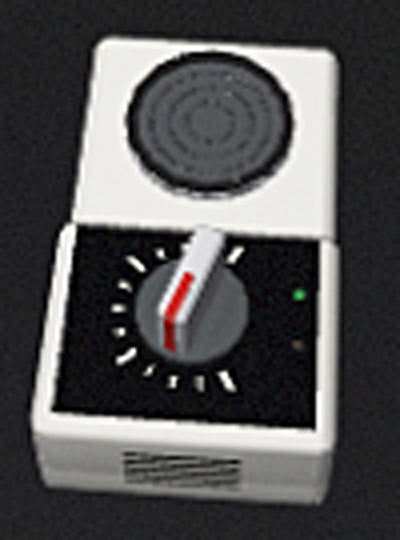

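```bash
python3 - <<'E'
from h import *
t=cv2.imread('pics/top0.png')[:,:,::-1].copy()
s=cv2.imread('pics/side0.png')[:,:,::-1].copy()
a=onz('side',[[260+171/4,250+312/4],[260+207/4,250+232/4]],115); d=a[0]-a[1]; print(a.round(1),np.linalg.norm(d),np.degrees(np.arctan2(d[1],d[0])))
a=cv2.resize(t[215:255,165:207],None,fx=9,fy=9,interpolation=2);b=cv2.resize(s[298:345,285:325],None,fx=8,fy=8,interpolation=2)
W=np.zeros((380,720,3),np.uint8);W[:360,:378]=a;W[:376,390:710]=b;cv2.imwrite('pics/dial.png',W[:,:,::-1])
H=cv2.cvtColor(t,cv2.COLOR_RGB2HSV).astype(int)[222:246,170:198]
m=(H[...,2]>115); ys,xs=np.nonzero(m)
n,l,st,ce=cv2.connectedComponentsWithStats(m.astype(np.uint8),connectivity=4)
i=1+np.argmax(st[1:,4]); ys,xs=np.nonzero(l==i); P=np.c_[xs+170,ys+222].astype(float); Wp=onz('top',P,115)[:,:2]
c=Wp.mean(0); w,v=np.linalg.eigh(np.cov((Wp-c).T)); print(len(P),c,w**.5*12**.5,np.degrees(np.arctan2(v[1,1],v[0,1])))
E
```

```text
[[500.2 318.6 115. ]
 [497.4 278.8 115. ]] 39.945938791783256 86.017466696406
110 [498.90854114 296.58713779] [14.02756599 46.11857433] 84.60487254330549
```

View pics/dial.png

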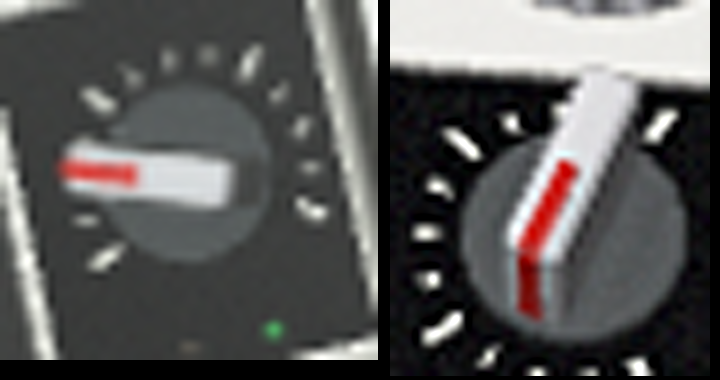

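```bash
python3 - <<'E'
from h import *
P=np.array([[104,258],[87,220],[98,98],[130,75],[168,58],[208,52],[249,63],[281,93],[302,126],[312,167],[312,210]])/9+[165,215]-0.5+0.5/9
W=onz('top',P,75.5)[:,:2]
# circle fit
A=np.c_[2*W,np.ones(len(W))]; s=np.linalg.lstsq(A,(W**2).sum(1),rcond=None)[0]; c=s[:2]; print('centre',c,np.sqrt(s[2]+c@c))
print(np.degrees(np.arctan2(W[:,1]-c[1],W[:,0]-c[0])).round(1))
E
```

```text
centre [498.22867351 296.79434787] 33.70808725916404
[ 133.5  113.6   52.7   34.2   14.    -5.3  -25.4  -46.4  -65.6  -86.1
 -106.2]
```

```bash
python3 - <<'E'
from h import *
for far,near in (((611,78),(535,250)),((585,70),(510,243)),((638,90),(560,265)),((567,165),(530,245))):
    q=np.array([far,near],float); q[:,0]=285+(q[:,0]-390)/8-.44; q[:,1]=298+q[:,1]/8-.44
    a=onz('side',q,115); d=a[0]-a[1]; d=-d;print(a.round(1).tolist(),np.linalg.norm(d),np.degrees(np.arctan2(d[1],d[0])))
P=np.array([[62,168],[137,177]])/9+[165,215]-.44
a=onz('top',P,115);d=a[0]-a[1];print(a.round(1),np.degrees(np.arctan2(d[1],d[0])))
# mat edge azimuth check from side marks
P=np.array([[462,143],[512,122],[442,185],[428,233],[432,280],[442,330],[487,357],[660,125]],float);P[:,0]=285+(P[:,0]-390)/8-.44;P[:,1]=298+P[:,1]/8-.44
W=onz('side',P,75.5)[:,:2];print((W).round(1).tolist(),np.degrees(np.arctan2(W[:,1]-296.5,W[:,0]-498.4)).round(1))
E
```

```text
[[497.1, 277.3, 115.0], [499.8, 320.0, 115.0]] 42.83196867793322 86.36418633192633
[[503.0, 277.1, 115.0], [505.2, 320.1, 115.0]] 43.03435133697642 87.0546182949294
[[490.7, 278.3, 115.0], [493.9, 321.6, 115.0]] 43.461852118224286 85.84657924565741
[[499.6, 299.7, 115.0], [501.1, 319.3, 115.0]] 19.664299518240398 85.51967812550622
[[500.5 319.6 115. ]
 [498.3 299.2 115. ]] 83.79795334318389
[[530.7, 281.8], [521.7, 273.3], [531.4, 292.9], [530.4, 304.8], [525.7, 315.0], [519.7, 325.3], [508.5, 328.1], [489.5, 263.8]] [ -24.5  -44.9   -6.2   14.6   34.1   53.5   72.3 -105.1]
```

Call:
drive_tool:
  deltas:
    - {"hand":-1,"ty":0.78,"tx":-0.09}
    - {"hand":-1,"ty":0.78,"tx":-0.09}
    - {"hand":-1,"ty":0.78,"tx":-0.09}
    - {"hand":-1,"ty":0.78,"tx":-0.09}
    - {"hand":-1,"ty":0.78,"tx":-0.09}
    - {"hand":-1,"ty":0.78,"tx":-0.09}
    - {"hand":-1,"ty":0.78,"tx":-0.09}
    - {"hand":-1,"ty":0.78,"tx":-0.09}
    - {"hand":-1,"ty":0.78,"tx":-0.09}
    - {"hand":-1,"ty":0.78,"tx":-0.09}

```text
invalid input
```

Call:
drive_tool:
  deltas:
    - {"hand":-1,"wz":0.98}
    - {"hand":-1,"wz":0.98}
    - {"hand":-1,"wz":0.98}
    - {"hand":-1,"wz":0.98}
    - {"hand":-1,"wz":0.98}
    - {"hand":-1,"wz":0.98}
    - {"hand":-1,"wz":0.98}
    - {"hand":-1,"wz":0.98}
    - {"hand":-1,"wz":0.98,"tz":0.4}
    - {"hand":-1,"wz":0.98,"tz":0.4}
    - {"hand":-1,"wz":0.98,"tz":0.4}
    - {"hand":-1,"wz":0.98,"tz":0.4}
    - {"hand":-1,"wz":0.98,"tz":0.4}
    - {"hand":-1,"wz":0.98,"tz":0.4}
    - {"hand":-1}
    - {"hand":-1}

```text
invalid input
```

```bash
cat > st.py <<'E'
from h import *
import sys,json
np.set_printoptions(suppress=True)
def st():
    o=get_obs(); print('t',round(o['time'],2),'q',o['joint_positions'].round(3),'p',o['tool_pos'].round(1),'rpy',np.degrees(o['tcp_rot']).round(1),'F',o['contact_force'].round(1),'M',o['moment'].round(2),'w',round(o['grip_width'],1))
    open('log.txt','a').write(json.dumps([o['joint_positions'].tolist(),o['tool_pos'].tolist(),o['tcp_rot'].tolist()])+'\n')
    return o
if __name__=='__main__': st()
E
python3 st.py
```

```text
t 0.1 q [ 0.961  0.343  1.525  0.     1.275 -0.146] p [234.6 469.3 240.1] rpy [-180.     0.1   63.4] F [ 0.  -0.7 -0.6] M [-0.03  0.01 -0.01] w 92.1
```

Call:
drive_tool:
  deltas:
    - {"hand":-1,"tx":-0.09,"ty":0.78,"tz":0,"wx":0,"wy":0,"wz":0}
    - {"hand":-1,"tx":-0.09,"ty":0.78,"tz":0,"wx":0,"wy":0,"wz":0}
    - {"hand":-1,"tx":-0.09,"ty":0.78,"tz":0,"wx":0,"wy":0,"wz":0}
    - {"hand":-1,"tx":-0.09,"ty":0.78,"tz":0,"wx":0,"wy":0,"wz":0}
    - {"hand":-1,"tx":-0.09,"ty":0.78,"tz":0,"wx":0,"wy":0,"wz":0}
    - {"hand":-1,"tx":-0.09,"ty":0.78,"tz":0,"wx":0,"wy":0,"wz":0}
    - {"hand":-1,"tx":-0.09,"ty":0.78,"tz":0,"wx":0,"wy":0,"wz":0}
    - {"hand":-1,"tx":-0.09,"ty":0.78,"tz":0,"wx":0,"wy":0,"wz":0}
    - {"hand":-1,"tx":-0.09,"ty":0.78,"tz":0,"wx":0,"wy":0,"wz":0}
    - {"hand":-1,"tx":-0.09,"ty":0.78,"tz":0,"wx":0,"wy":0,"wz":0}

```text
time: 0.93
tool_pos: [498.8, 296.6, 240.3]
tcp_rot: [-3.141, 0.001, 1.107]
contact_force: [0.2, -0.1, 0.3]
grip_width: 92.0
```

Call:
drive_tool:
  deltas:
    - {"hand":-1,"tx":0,"ty":0,"tz":0,"wx":0,"wy":0,"wz":0.98}
    - {"hand":-1,"tx":0,"ty":0,"tz":0,"wx":0,"wy":0,"wz":0.98}
    - {"hand":-1,"tx":0,"ty":0,"tz":0,"wx":0,"wy":0,"wz":0.98}
    - {"hand":-1,"tx":0,"ty":0,"tz":0,"wx":0,"wy":0,"wz":0.98}
    - {"hand":-1,"tx":0,"ty":0,"tz":0,"wx":0,"wy":0,"wz":0.98}
    - {"hand":-1,"tx":0,"ty":0,"tz":0,"wx":0,"wy":0,"wz":0.98}
    - {"hand":-1,"tx":0,"ty":0,"tz":0,"wx":0,"wy":0,"wz":0.98}
    - {"hand":-1,"tx":0,"ty":0,"tz":0,"wx":0,"wy":0,"wz":0.98}
    - {"hand":-1,"tx":0,"ty":0,"tz":0.4,"wx":0,"wy":0,"wz":0.98}
    - {"hand":-1,"tx":0,"ty":0,"tz":0.4,"wx":0,"wy":0,"wz":0.98}
    - {"hand":-1,"tx":0,"ty":0,"tz":0.4,"wx":0,"wy":0,"wz":0.98}
    - {"hand":-1,"tx":0,"ty":0,"tz":0.4,"wx":0,"wy":0,"wz":0.98}
    - {"hand":-1,"tx":0,"ty":0,"tz":0.4,"wx":0,"wy":0,"wz":0.98}
    - {"hand":-1,"tx":0,"ty":0,"tz":0.4,"wx":0,"wy":0,"wz":0.98}

```text
time: 2.1
tool_pos: [497.5, 297.7, 143.6]
tcp_rot: [3.141, 0.001, -0.095]
contact_force: [-0.5, 0.6, -0.2]
grip_width: 91.8
```

```bash
python3 st.py
```

```text
t 2.1 q [0.407 0.531 1.504 0.    1.107 0.502] p [497.5 297.7 143.6] rpy [180.    0.   -5.4] F [-0.5  0.6 -0.2] M [-0.07  0.05  0.03] w 91.8
```

Call:
drive_tool:
  deltas:
    - {"hand":-1,"tx":0.02,"ty":0.035,"tz":0.36,"wx":0,"wy":0,"wz":0}
    - {"hand":-1,"tx":0,"ty":0,"tz":0.35,"wx":0,"wy":0,"wz":0}
    - {"hand":-1,"tx":0,"ty":0,"tz":0.35,"wx":0,"wy":0,"wz":0}
    - {"hand":-1,"tx":0,"ty":0,"tz":0,"wx":0,"wy":0,"wz":0}
    - {"hand":1,"tx":0,"ty":0,"tz":0,"wx":0,"wy":0,"wz":0}
    - {"hand":1,"tx":0,"ty":0,"tz":0,"wx":0,"wy":0,"wz":0}
    - {"hand":1,"tx":0,"ty":0,"tz":0,"wx":0,"wy":0,"wz":0}
    - {"hand":1,"tx":0,"ty":0,"tz":0,"wx":0,"wy":0,"wz":0}
    - {"hand":1,"tx":0,"ty":0,"tz":0,"wx":0,"wy":0,"wz":0}
    - {"hand":1,"tx":0,"ty":0,"tz":0,"wx":0,"wy":0,"wz":0}
    - {"hand":1,"tx":0,"ty":0,"tz":0,"wx":0,"wy":0,"wz":0}

```text
time: 3.02
tool_pos: [498.6, 296.4, 102.7]
tcp_rot: [-3.141, -0.001, -0.09]
contact_force: [0.0, -0.6, -0.1]
grip_width: 49.5
```

```bash
python3 st.py; python3 -c "
from h import *
crop(capture('side'),250,370,230,380,4,'s1.png')"
```

```text
t 3.02 q [0.404 0.579 1.548 0.    1.014 0.494] p [498.6 296.4 102.7] rpy [-180.    -0.    -5.2] F [ 0.  -0.6 -0.1] M [-0.12  0.09 -0.03] w 49.5
```

View pics/s1.png

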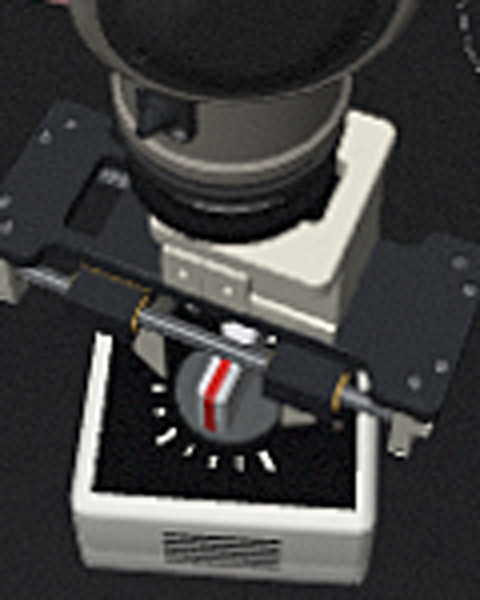

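The view shows the fingers straddling the bar, jaws still closing (opening 49 mm). I keep closing.

Call:
drive_tool:
  deltas:
    - {"hand":1,"tx":0,"ty":0,"tz":0,"wx":0,"wy":0,"wz":0}
    - {"hand":1,"tx":0,"ty":0,"tz":0,"wx":0,"wy":0,"wz":0}
    - {"hand":1,"tx":0,"ty":0,"tz":0,"wx":0,"wy":0,"wz":0}
    - {"hand":1,"tx":0,"ty":0,"tz":0,"wx":0,"wy":0,"wz":0}
    - {"hand":1,"tx":0,"ty":0,"tz":0,"wx":0,"wy":0,"wz":0}
    - {"hand":1,"tx":0,"ty":0,"tz":0,"wx":0,"wy":0,"wz":0}
    - {"hand":1,"tx":0,"ty":0,"tz":0,"wx":0,"wy":0,"wz":0}
    - {"hand":1,"tx":0,"ty":0,"tz":0,"wx":0,"wy":0,"wz":0}

```text
time: 3.73
tool_pos: [498.8, 296.3, 102.3]
tcp_rot: [-3.141, -0.001, -0.09]
contact_force: [3.0, -0.9, -1.4]
grip_width: 13.7
```

```bash
python3 st.py
```

```text
t 3.73 q [ 0.404  0.579  1.548 -0.     1.013  0.494] p [498.8 296.3 102.3] rpy [-180.    -0.    -5.2] F [ 3.  -0.9 -1.4] M [-0.14 -0.18  0.03] w 13.7
```

Call:
drive_tool:
  deltas:
    - {"hand":1,"tx":0,"ty":0,"tz":0,"wx":0,"wy":0,"wz":0.97}
    - {"hand":1,"tx":0,"ty":0,"tz":0,"wx":0,"wy":0,"wz":0.97}
    - {"hand":1,"tx":0,"ty":0,"tz":0,"wx":0,"wy":0,"wz":0.97}
    - {"hand":1,"tx":0,"ty":0,"tz":0,"wx":0,"wy":0,"wz":0.97}
    - {"hand":1,"tx":0,"ty":0,"tz":0,"wx":0,"wy":0,"wz":0.97}
    - {"hand":1,"tx":0,"ty":0,"tz":0,"wx":0,"wy":0,"wz":0.97}
    - {"hand":1,"tx":0,"ty":0,"tz":0,"wx":0,"wy":0,"wz":0.97}
    - {"hand":1,"tx":0,"ty":0,"tz":0,"wx":0,"wy":0,"wz":0.97}
    - {"hand":1,"tx":0,"ty":0,"tz":0,"wx":0,"wy":0,"wz":0.97}
    - {"hand":1,"tx":0,"ty":0,"tz":0,"wx":0,"wy":0,"wz":0.97}
    - {"hand":1,"tx":0,"ty":0,"tz":0,"wx":0,"wy":0,"wz":0.97}
    - {"hand":1,"tx":0,"ty":0,"tz":0,"wx":0,"wy":0,"wz":0.97}
    - {"hand":1,"tx":0,"ty":0,"tz":0,"wx":0,"wy":0,"wz":0.97}
    - {"hand":1,"tx":0,"ty":0,"tz":0,"wx":0,"wy":0,"wz":0.97}
    - {"hand":1,"tx":0,"ty":0,"tz":0,"wx":0,"wy":0,"wz":0.97}
    - {"hand":1,"tx":0,"ty":0,"tz":0,"wx":0,"wy":0,"wz":0.97}
    - {"hand":1,"tx":0,"ty":0,"tz":0,"wx":0,"wy":0,"wz":0.97}
    - {"hand":1,"tx":0,"ty":0,"tz":0,"wx":0,"wy":0,"wz":0.97}
    - {"hand":1,"tx":0,"ty":0,"tz":0,"wx":0,"wy":0,"wz":0.97}
    - {"hand":1,"tx":0,"ty":0,"tz":0,"wx":0,"wy":0,"wz":0.97}

```text
time: 5.4
tool_pos: [498.1, 297.2, 102.3]
tcp_rot: [3.141, 0.001, -1.787]
contact_force: [-0.2, 4.0, -0.3]
grip_width: 13.5
```

Call:
drive_tool:
  deltas:
    - {"hand":1,"tx":0,"ty":0,"tz":0,"wx":0,"wy":0,"wz":0.95}
    - {"hand":1,"tx":0,"ty":0,"tz":0,"wx":0,"wy":0,"wz":0.95}
    - {"hand":1,"tx":0,"ty":0,"tz":0,"wx":0,"wy":0,"wz":0.95}
    - {"hand":1,"tx":0,"ty":0,"tz":0,"wx":0,"wy":0,"wz":0}
    - {"hand":1,"tx":0,"ty":0,"tz":0,"wx":0,"wy":0,"wz":0}

```text
time: 5.82
tool_pos: [498.1, 297.4, 102.3]
tcp_rot: [3.141, 0.001, -2.03]
contact_force: [-0.4, 6.4, -1.5]
grip_width: 13.4
```

```bash
python3 st.py
```

```text
t 5.82 q [0.405 0.579 1.548 0.002 1.014 2.434] p [498.1 297.4 102.3] rpy [ 179.9    0.1 -116.3] F [-0.4  6.4 -1.5] M [0.99 0.24 0.03] w 13.4
```

Call:
drive_tool:
  deltas:
    - {"hand":0,"tx":0,"ty":0,"tz":0,"wx":0,"wy":0,"wz":0}
    - {"hand":0,"tx":0,"ty":0,"tz":0,"wx":0,"wy":0,"wz":0}
    - {"hand":0,"tx":0,"ty":0,"tz":0,"wx":0,"wy":0,"wz":0}
    - {"hand":0,"tx":0,"ty":0,"tz":0,"wx":0,"wy":0,"wz":0}
    - {"hand":0,"tx":0,"ty":0,"tz":0,"wx":0,"wy":0,"wz":0}
    - {"hand":0,"tx":0,"ty":0,"tz":-0.6,"wx":0,"wy":0,"wz":0}
    - {"hand":0,"tx":0,"ty":0,"tz":-0.9,"wx":0,"wy":0,"wz":0}
    - {"hand":0,"tx":0,"ty":0,"tz":-0.9,"wx":0,"wy":0,"wz":0}
    - {"hand":0,"tx":0,"ty":0,"tz":-0.9,"wx":0,"wy":0,"wz":0}

```text
time: 6.57
tool_pos: [498.1, 296.0, 235.7]
tcp_rot: [3.141, -0.001, -2.032]
contact_force: [1.1, 1.2, 0.1]
grip_width: 45.8
```

```bash
python3 st.py; python3 -c "
from h import *
crop(capture('side'),250,370,230,380,4,'s2.png')"
```

```text
t 6.57 q [ 0.404  0.447  1.376 -0.     1.32   2.436] p [498.1 296.  235.7] rpy [ 180.    -0.  -116.4] F [1.1 1.2 0.1] M [0.04 0.17 0.  ] w 45.8
```

View pics/s2.png

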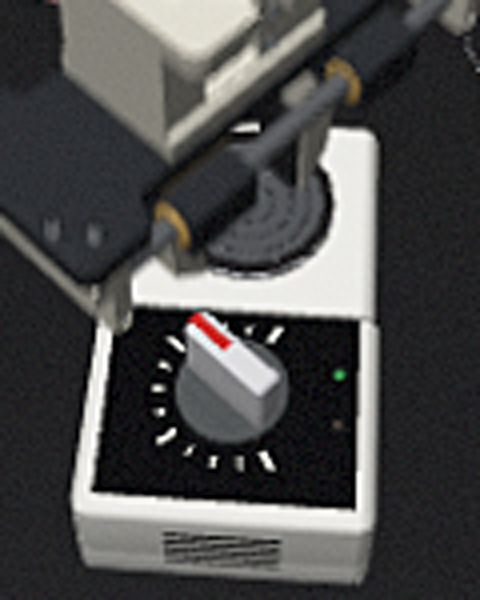

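```bash
python3 - <<'E'
from h import *
for a,b in (((197,317),(271,385)),((193,320),(229,345)),((210,312),(281,375))):
    q=np.array([a,b],float)/4+[250,230]-.4; w=onz('side',q,115);d=w[0]-w[1];print(w.round(1).tolist(),np.linalg.norm(d),np.degrees(np.arctan2(d[1],d[0])))
E
```

```text
[[517.9, 287.1, 115.0], [478.4, 307.6, 115.0]] 44.48315341877232 -27.429891040199568
[[519.0, 289.0, 115.0], [500.7, 295.5, 115.0]] 19.442828548085952 -19.515594250514745
[[513.4, 283.1, 115.0], [475.8, 302.0, 115.0]] 42.06884390970774 -26.677191949264383
```

Call:
drive_tool:
  deltas:
    - {"hand":0,"tx":0,"ty":0,"tz":0,"wx":0,"wy":0,"wz":0.8}
    - {"hand":0,"tx":0,"ty":0,"tz":0,"wx":0,"wy":0,"wz":0.8}
    - {"hand":0,"tx":0,"ty":0,"tz":0,"wx":0,"wy":0,"wz":0.8}
    - {"hand":0,"tx":0,"ty":0,"tz":0,"wx":0,"wy":0,"wz":0.8}
    - {"hand":0,"tx":0.67,"ty":-0.58,"tz":0,"wx":0,"wy":0,"wz":0}
    - {"hand":0,"tx":0.67,"ty":-0.58,"tz":0,"wx":0,"wy":0,"wz":0}
    - {"hand":0,"tx":0.67,"ty":-0.58,"tz":0,"wx":0,"wy":0,"wz":0}
    - {"hand":0,"tx":0.67,"ty":-0.58,"tz":0,"wx":0,"wy":0,"wz":0}
    - {"hand":0,"tx":0.67,"ty":-0.58,"tz":0,"wx":0,"wy":0,"wz":0}
    - {"hand":0,"tx":0.67,"ty":-0.58,"tz":0,"wx":0,"wy":0,"wz":0}
    - {"hand":0,"tx":0.67,"ty":-0.58,"tz":0,"wx":0,"wy":0,"wz":0}
    - {"hand":0,"tx":0.67,"ty":-0.58,"tz":0,"wx":0,"wy":0,"wz":0}
    - {"hand":0,"tx":0.67,"ty":-0.58,"tz":0,"wx":0,"wy":0,"wz":0}
    - {"hand":0,"tx":0.67,"ty":-0.58,"tz":0,"wx":0,"wy":0,"wz":0}
    - {"hand":0,"tx":0.67,"ty":-0.58,"tz":0,"wx":0,"wy":0,"wz":0}
    - {"hand":0,"tx":0.67,"ty":-0.58,"tz":0,"wx":0,"wy":0,"wz":0}
    - {"hand":0,"tx":0,"ty":0,"tz":0,"wx":0,"wy":0,"wz":0}
    - {"hand":0,"tx":0,"ty":0,"tz":0,"wx":0,"wy":0,"wz":0}

```text
time: 8.12
tool_pos: [486.6, -130.6, 234.0]
tcp_rot: [3.141, -0.0, -2.315]
contact_force: [0.5, 0.8, -0.2]
grip_width: 45.9
```

```bash
python3 st.py; python3 - <<'E'
from h import *
t=capture('top'); cv2.imwrite('pics/top1.png',t[:,:,::-1]); s=capture('side')
a=cv2.resize(t[215:255,165:207],None,fx=9,fy=9,interpolation=2);b=cv2.resize(s[165:240,310:410],None,fx=4,fy=4,interpolation=2)
W=np.zeros((360,790,3),np.uint8);W[:360,:378]=a;W[:300,385:785]=b;cv2.imwrite('pics/d2.png',W[:,:,::-1])
E
```

```text
t 8.12 q [-0.414  0.309  1.591  0.     1.241  1.9  ] p [ 486.6 -130.6  234. ] rpy [ 180.    -0.  -132.6] F [ 0.5  0.8 -0.2] M [ 0.06  0.17 -0.02] w 45.9
```

View pics/d2.png

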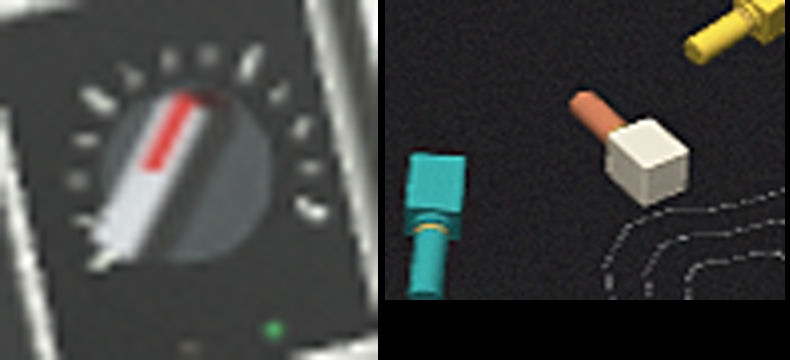

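The top crop shows the pointer at mark 8, red line from about (182,234) to (186,225). The bottle lies unmoved and the jaws are above its cap. Now I descend and grip.

Call:
drive_tool:
  deltas:
    - {"hand":0,"tx":-0.01,"ty":-0.01,"tz":0.6,"wx":0,"wy":0,"wz":0}
    - {"hand":0,"tx":0,"ty":0,"tz":0.6,"wx":0,"wy":0,"wz":0}
    - {"hand":0,"tx":0,"ty":0,"tz":0.6,"wx":0,"wy":0,"wz":0}
    - {"hand":0,"tx":0,"ty":0,"tz":0.6,"wx":0,"wy":0,"wz":0}
    - {"hand":0,"tx":0,"ty":0,"tz":0.6,"wx":0,"wy":0,"wz":0}
    - {"hand":0,"tx":0,"ty":0,"tz":0.6,"wx":0,"wy":0,"wz":0}
    - {"hand":0,"tx":0,"ty":0,"tz":0.6,"wx":0,"wy":0,"wz":0}
    - {"hand":0,"tx":0,"ty":0,"tz":0.6,"wx":0,"wy":0,"wz":0}
    - {"hand":0,"tx":0,"ty":0,"tz":0.18,"wx":0,"wy":0,"wz":0}
    - {"hand":0,"tx":0,"ty":0,"tz":0.18,"wx":0,"wy":0,"wz":0}
    - {"hand":0,"tx":0,"ty":0,"tz":0.15,"wx":0,"wy":0,"wz":0}
    - {"hand":0,"tx":0,"ty":0,"tz":0,"wx":0,"wy":0,"wz":0}

```text
time: 9.22
tool_pos: [487.8, -128.4, 21.8]
tcp_rot: [3.142, 0.0, -2.31]
contact_force: [-1.9, -0.1, 1.4]
grip_width: 45.7
```

```bash
python3 st.py; python3 - <<'E'
from h import *
t=capture('top');s=capture('side')
a=cv2.resize(t[210:270,320:385],None,fx=6,fy=6,interpolation=2);b=cv2.resize(s[150:240,310:410],None,fx=4,fy=4,interpolation=2)
W=np.zeros((360,800,3),np.uint8);W[:360,:390]=a;W[:360,395:795]=b;cv2.imwrite('pics/d3.png',W[:,:,::-1])
E
```

```text
t 9.22 q [-0.41   0.595  1.828  0.     0.719  1.901] p [ 487.8 -128.4   21.8] rpy [ 180.     0.  -132.4] F [-1.9 -0.1  1.4] M [ 0.06  0.15 -0.01] w 45.7
```

View pics/d3.png

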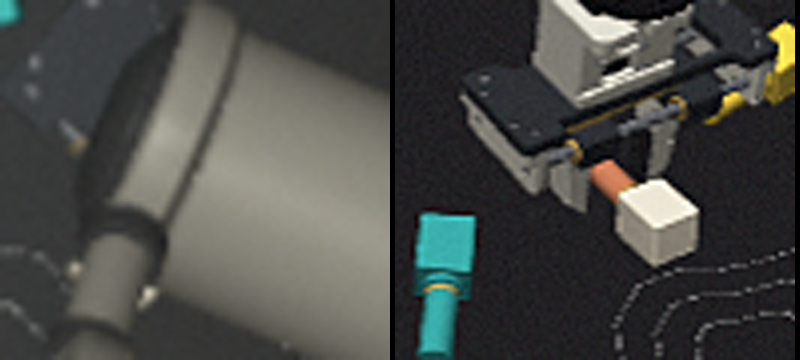

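Call:
drive_tool:
  deltas:
    - {"hand":0,"tx":0.045,"ty":-0.03,"tz":0.05,"wx":0,"wy":0,"wz":0}
    - {"hand":1,"tx":0,"ty":0,"tz":0,"wx":0,"wy":0,"wz":0}
    - {"hand":1,"tx":0,"ty":0,"tz":0,"wx":0,"wy":0,"wz":0}
    - {"hand":1,"tx":0,"ty":0,"tz":0,"wx":0,"wy":0,"wz":0}
    - {"hand":1,"tx":0,"ty":0,"tz":0,"wx":0,"wy":0,"wz":0}
    - {"hand":1,"tx":0,"ty":0,"tz":0,"wx":0,"wy":0,"wz":0}
    - {"hand":1,"tx":0,"ty":0,"tz":0,"wx":0,"wy":0,"wz":0}
    - {"hand":1,"tx":0,"ty":0,"tz":0,"wx":0,"wy":0,"wz":0}

```text
time: 9.98
tool_pos: [487.4, -131.1, 20.0]
tcp_rot: [-3.141, 0.0, -2.311]
contact_force: [-0.5, -0.2, 0.4]
grip_width: 19.1
```

Call:
drive_tool:
  deltas:
    - {"hand":1,"tx":0,"ty":0,"tz":-0.2,"wx":0,"wy":0,"wz":0}
    - {"hand":1,"tx":0,"ty":0,"tz":-0.4,"wx":0,"wy":0,"wz":0}
    - {"hand":1,"tx":0,"ty":0,"tz":-0.5,"wx":0,"wy":0,"wz":0}
    - {"hand":1,"tx":0,"ty":0,"tz":-0.5,"wx":0,"wy":0,"wz":0}
    - {"hand":1,"tx":0,"ty":0,"tz":-0.5,"wx":0,"wy":0,"wz":0}
    - {"hand":1,"tx":0,"ty":0,"tz":-0.5,"wx":0,"wy":0,"wz":0}
    - {"hand":1,"tx":0,"ty":0,"tz":-0.5,"wx":0,"wy":0,"wz":0}
    - {"hand":1,"tx":0,"ty":0,"tz":-0.5,"wx":0,"wy":0,"wz":0}

```text
time: 10.65
tool_pos: [486.9, -130.8, 165.3]
tcp_rot: [3.141, 0.0, -2.311]
contact_force: [0.5, -0.5, -0.9]
grip_width: 18.9
```

```bash
python3 st.py; python3 - <<'E'
from h import *
t=capture('top');s=capture('side')
cv2.imwrite('pics/side4.png',s[:,:,::-1])
crop(s,290,430,80,230,4,'d4.png')
E
```

```text
t 10.65 q [-0.415  0.381  1.692  0.     1.069  1.897] p [ 486.9 -130.8  165.3] rpy [ 180.     0.  -132.4] F [ 0.5 -0.5 -0.9] M [-0.    0.08 -0.02] w 18.9
```

View pics/d4.png

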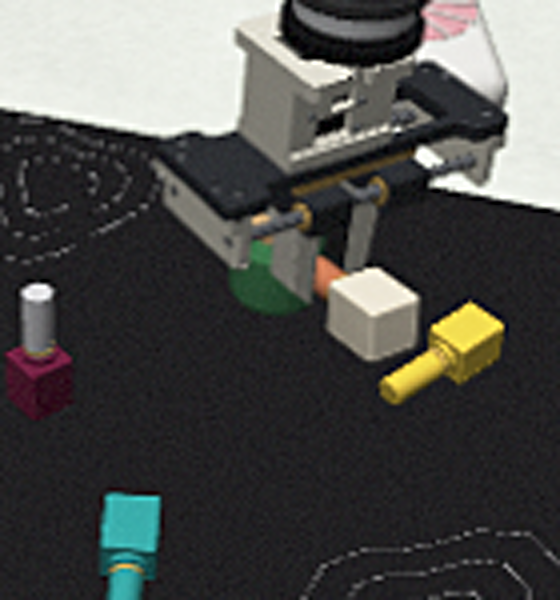

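Call:
drive_tool:
  deltas:
    - {"hand":1,"tx":0,"ty":0,"tz":0,"wx":0.8,"wy":0,"wz":0}
    - {"hand":1,"tx":0,"ty":0,"tz":0,"wx":0.8,"wy":0,"wz":0}
    - {"hand":1,"tx":0,"ty":0,"tz":0,"wx":0.8,"wy":0,"wz":0}

```text
time: 11.0
tool_pos: [486.8, -130.9, 163.2]
tcp_rot: [-2.93, 0.0, -2.311]
contact_force: [0.6, 0.4, -1.1]
grip_width: 18.8
```

```bash
python3 st.py
```

```text
t 11.0 q [-0.369  0.299  1.849 -0.106  0.799  2.01 ] p [ 486.8 -130.9  163.2] rpy [-167.9    0.  -132.4] F [ 0.6  0.4 -1.1] M [0.11 0.3  0.04] w 18.8
```

```bash
cat > fk.py <<'E'
import json,numpy as np
from scipy.optimize import least_squares
from scipy.spatial.transform import Rotation as Ro
L=[json.loads(l) for l in open('log.txt')]
Q=np.array([l[0] for l in L]);P=np.array([l[1] for l in L]);E=np.array([l[2] for l in L])
def fkR(q):
    A=Ro.from_euler('z',q[0])*Ro.from_euler('y',q[1]+q[2])*Ro.from_euler('z',q[3])*Ro.from_euler('y',q[4])*Ro.from_euler('z',q[5])
    return A
def fk(q,p):
    h,lat,L1,e,L2,T=p
    R1=Ro.from_euler('z',q[0]);R2=R1*Ro.from_euler('y',q[1]);R3=R1*Ro.from_euler('y',q[1]+q[2])
    w=R1.apply([0,lat,h])+R2.apply([0,0,L1])+R3.apply([e,0,L2])
    return w+fkR(q).apply([0,0,T]),w
def fit():
    f=lambda p:np.concatenate([[ (fk(q,p)[0]-x) for q,x in zip(Q,P)]]).ravel()
    return least_squares(f,[200,76,400,0,350,250])
if __name__=='__main__':
    np.set_printoptions(suppress=True)
    s=fit();print(s.x.round(1),np.abs(s.fun).max(),len(Q))
    for q,e in zip(Q,E):
        d=(fkR(q).inv()*Ro.from_euler('xyz',e)).as_rotvec();print(np.degrees(d).round(2))
E
python3 fk.py
```

```text
[222.9  76.4 506.2  46.5 379.6 304.1] 1.34718902700115e-11 10
[  0.   0. 180.]
[ -0.  -0. 180.]
[  0.   0. 180.]
[  0.   0. 180.]
[ -0.  -0. 180.]
[  0.  -0. 180.]
[  -0.    0. -180.]
[  0.   0. 180.]
[  0.  -0. 180.]
[  0.  -0. 180.]
```

```bash
cat > plan.py <<'E'
from fk import *
p=fit().x
lo=np.array([-2.53,-.77,.04,-1,.28,-3.11]);hi=np.array([2.53,2.02,2.7,4.14,2.66,3.11])
def ik(X,R,q0):
    f=lambda q:np.r_[(fk(q,p)[0]-X)/100,((fkR(q)*Ro.from_euler('z',180,degrees=True)).inv()*R).as_rotvec()]
    s=least_squares(f,q0);return s.x,np.abs(s.fun).max()
def toolR(caz,tau):  # tau deg from down toward caz
    return Ro.from_euler('xyz',[180,0,caz-90],degrees=True)*Ro.from_euler('x',tau,degrees=True)
if __name__=='__main__':
    np.set_printoptions(suppress=True)
    for X in (400,450,500):
      for Y in (-60,0,60):
        for caz in (30,60,90):
            yaw=np.radians(caz-90); j1=np.arctan2(Y,X)-np.arcsin(76/np.hypot(X,Y))
            q=np.array([j1,.34,1.6,0,1.2,j1-yaw]);bad=[];m=9
            for tau in range(0,71,5):
                q,e=ik(np.array([X,Y,150]),toolR(caz,tau),q)
                if e>1e-4: bad.append(('e',tau,round(e,3)))
                m=min(m,(q-lo).min(),(hi-q).min())
            for z in (120,76):
                q,e=ik(np.array([X,Y,z]),toolR(caz,70),q); m=min(m,(q-lo).min(),(hi-q).min())
                if e>1e-4: bad.append(('e',z,round(e,3)))
            print(X,Y,caz,q.round(2),'margin',round(m,2),'wrist',fk(q,p)[1].round(),bad[:2])
E
python3 plan.py
```

```text
400 -60 30 [-1.23  0.93  2.53  1.51  1.18 -1.91] margin 0.16 wrist [ 153. -203.  180.] []
400 -60 60 [-1.07  0.84  2.14  0.98  1.31 -1.42] margin 0.56 wrist [ 257. -307.  180.] []
400 -60 90 [-0.86  0.89  1.78  0.66  1.58 -1.27] margin 0.66 wrist [ 400. -346.  180.] []
400 0 30 [-1.13  1.05  2.66  1.7   1.24 -2.18] margin 0.02 wrist [ 153. -143.  180.] []
400 0 60 [-0.98  0.84  2.25  1.1   1.24 -1.52] margin 0.44 wrist [ 257. -247.  180.] []
400 0 90 [-0.78  0.87  1.89  0.74  1.5  -1.3 ] margin 0.66 wrist [ 400. -286.  180.] []
400 60 30 [-0.95  1.25  2.78  1.9   1.42 -2.47] margin -0.1 wrist [153. -83. 180.] []
400 60 60 [-0.87  0.85  2.36  1.25  1.2  -1.64] margin 0.34 wrist [ 257. -187.  180.] []
400 60 90 [-0.68  0.85  1.98  0.83  1.42 -1.33] margin 0.66 wrist [ 400. -226.  180.] []
450 -60 30 [-1.06  0.88  2.44  1.63  1.23 -1.76] margin 0.25 wrist [ 203. -203.  180.] []
450 -60 60 [-0.96  0.84  2.05  1.06  1.34 -1.34] margin 0.65 wrist [ 307. -307.  180.] []
450 -60 90 [-0.79  0.92  1.67  0.72  1.63 -1.19] margin 0.7 wrist [ 450. -346.  180.] []
450 0 30 [-0.93  0.94  2.55  1.8 
[... 589 characters left out ...]
0 60 [-0.87  0.86  1.95  1.13  1.35 -1.25] margin 0.7 wrist [ 357. -307.  180.] []
500 -60 90 [-0.73  0.96  1.54  0.78  1.67 -1.11] margin 0.75 wrist [ 500. -346.  180.] []
500 0 30 [-0.78  0.88  2.43  1.89  1.27 -1.74] margin 0.26 wrist [ 253. -143.  180.] []
500 0 60 [-0.78  0.84  2.05  1.23  1.3  -1.32] margin 0.65 wrist [ 357. -247.  180.] []
500 0 90 [-0.65  0.93  1.64  0.84  1.59 -1.13] margin 0.75 wrist [ 500. -286.  180.] []
500 60 30 [-0.61  0.91  2.5   2.08  1.34 -1.82] margin 0.19 wrist [253. -83. 180.] []
500 60 60 [-0.67  0.84  2.13  1.36  1.25 -1.39] margin 0.56 wrist [ 357. -187.  180.] []
500 60 90 [-0.56  0.91  1.72  0.92  1.52 -1.15] margin 0.75 wrist [ 500. -226.  180.] []
```

FK from logged states fits exactly. A 98° tilt would put the wrist too low, so I set the bottle back down and regrip with the tool leaned 28° over the cap. That leaves the tool pointing 20° below horizontal when the bottle is upright.

Call:
drive_tool:
  deltas:
    - {"hand":1,"tx":0,"ty":0,"tz":0,"wx":-0.8,"wy":0,"wz":0}
    - {"hand":1,"tx":0,"ty":0,"tz":0,"wx":-0.8,"wy":0,"wz":0}
    - {"hand":1,"tx":0,"ty":0,"tz":0,"wx":-0.8,"wy":0,"wz":0}
    - {"hand":1,"tx":0,"ty":0,"tz":0.6,"wx":0,"wy":0,"wz":0}
    - {"hand":1,"tx":0,"ty":0,"tz":0.6,"wx":0,"wy":0,"wz":0}
    - {"hand":1,"tx":0,"ty":0,"tz":0.6,"wx":0,"wy":0,"wz":0}
    - {"hand":1,"tx":0,"ty":0,"tz":0.6,"wx":0,"wy":0,"wz":0}
    - {"hand":1,"tx":0,"ty":0,"tz":0.6,"wx":0,"wy":0,"wz":0}
    - {"hand":1,"tx":0,"ty":0,"tz":0.25,"wx":0,"wy":0,"wz":0}
    - {"hand":1,"tx":0,"ty":0,"tz":0.15,"wx":0,"wy":0,"wz":0}
    - {"hand":1,"tx":0,"ty":0,"tz":0.1,"wx":0,"wy":0,"wz":0}
    - {"hand":1,"tx":0,"ty":0,"tz":0.06,"wx":0,"wy":0,"wz":0}
    - {"hand":1,"tx":0,"ty":0,"tz":0.02,"wx":0,"wy":0,"wz":0}
    - {"hand":1,"tx":0,"ty":0,"tz":0,"wx":0,"wy":0,"wz":0}

```text
time: 12.17
tool_pos: [487.8, -131.2, 21.4]
tcp_rot: [-3.14, 0.001, -2.311]
contact_force: [0.6, -0.3, -1.3]
grip_width: 19.0
```

```bash
python3 st.py; python3 - <<'E'
from h import *
s=capture('side')
crop(s,320,410,150,235,6,'d5.png')
E
```

```text
t 12.17 q [-0.415  0.596  1.828  0.     0.717  1.896] p [ 487.8 -131.2   21.4] rpy [-179.9    0.  -132.4] F [ 0.6 -0.3 -1.3] M [0.02 0.18 0.06] w 19.0
```

View pics/d5.png

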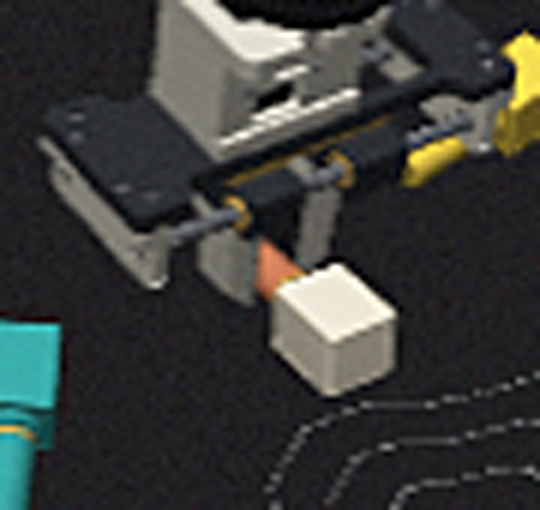

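Call:
drive_tool:
  deltas:
    - {"hand":1,"tx":0,"ty":0,"tz":0.025,"wx":0,"wy":0,"wz":0}
    - {"hand":1,"tx":0,"ty":0,"tz":0,"wx":0,"wy":0,"wz":0}
    - {"hand":0,"tx":0,"ty":0,"tz":0,"wx":0,"wy":0,"wz":0}
    - {"hand":0,"tx":0,"ty":0,"tz":0,"wx":0,"wy":0,"wz":0}
    - {"hand":0,"tx":0,"ty":0,"tz":0,"wx":0,"wy":0,"wz":0}
    - {"hand":0,"tx":0,"ty":0,"tz":0,"wx":0,"wy":0,"wz":0}
    - {"hand":0,"tx":0,"ty":0,"tz":-0.06,"wx":0,"wy":0,"wz":0}
    - {"hand":0,"tx":0,"ty":0,"tz":0,"wx":-0.8,"wy":0,"wz":0}
    - {"hand":0,"tx":0,"ty":0,"tz":0,"wx":-0.8,"wy":0,"wz":0}
    - {"hand":0,"tx":0,"ty":0,"tz":0,"wx":-0.8,"wy":0,"wz":0}
    - {"hand":0,"tx":0,"ty":0,"tz":0,"wx":-0.8,"wy":0,"wz":0}
    - {"hand":0,"tx":0,"ty":0,"tz":0,"wx":-0.8,"wy":0,"wz":0}
    - {"hand":0,"tx":0,"ty":0,"tz":0,"wx":-0.8,"wy":0,"wz":0}
    - {"hand":0,"tx":0,"ty":0,"tz":0,"wx":-0.8,"wy":0,"wz":0}
    - {"hand":0,"tx":0,"ty":0,"tz":0,"wx":0,"wy":0,"wz":0}

```text
time: 13.47
tool_pos: [487.8, -132.0, 21.0]
tcp_rot: [2.65, -0.0, -2.312]
contact_force: [-0.5, 0.6, -0.1]
grip_width: 46.2
```

```bash
python3 st.py; python3 - <<'E'
from h import *
s=capture('side')
crop(s,300,420,130,235,5,'d6.png')
E
```

```text
t 13.47 q [-0.488  0.82   1.447  0.121  1.354  1.769] p [ 487.8 -132.    21. ] rpy [ 151.9   -0.  -132.5] F [-0.5  0.6 -0.1] M [-0.16 -0.02  0.04] w 46.2
```

View pics/d6.png

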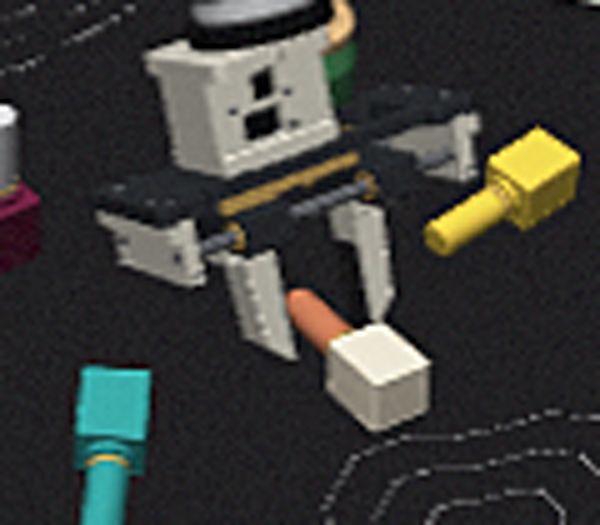

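Call:
drive_tool:
  deltas:
    - {"hand":1,"tx":0,"ty":0,"tz":0,"wx":0,"wy":0,"wz":0}
    - {"hand":1,"tx":0,"ty":0,"tz":0,"wx":0,"wy":0,"wz":0}
    - {"hand":1,"tx":0,"ty":0,"tz":0,"wx":0,"wy":0,"wz":0}
    - {"hand":1,"tx":0,"ty":0,"tz":0,"wx":0,"wy":0,"wz":0}
    - {"hand":1,"tx":0,"ty":0,"tz":0,"wx":0,"wy":0,"wz":0}
    - {"hand":1,"tx":0,"ty":0,"tz":0,"wx":0,"wy":0,"wz":0}
    - {"hand":1,"tx":0,"ty":0,"tz":0,"wx":0,"wy":0,"wz":0}
    - {"hand":1,"tx":0,"ty":0,"tz":0,"wx":0,"wy":0,"wz":0}
    - {"hand":1,"tx":0,"ty":0.1,"tz":-0.19,"wx":0,"wy":0,"wz":0}
    - {"hand":1,"tx":0,"ty":0.2,"tz":-0.38,"wx":0,"wy":0,"wz":0}
    - {"hand":1,"tx":0,"ty":0.28,"tz":-0.53,"wx":0,"wy":0,"wz":0}
    - {"hand":1,"tx":0,"ty":0.28,"tz":-0.53,"wx":0,"wy":0,"wz":0}
    - {"hand":1,"tx":0,"ty":0.28,"tz":-0.53,"wx":0,"wy":0,"wz":0}
    - {"hand":1,"tx":0,"ty":0.28,"tz":-0.53,"wx":0,"wy":0,"wz":0}
    - {"hand":1,"tx":0,"ty":0.28,"tz":-0.53,"wx":0,"wy":0,"wz":0}
    - {"hand":1,"tx":0,"ty":0,"tz":0,"wx":0,"wy":0,"wz":0}

```text
time: 14.85
tool_pos: [489.3, -132.2, 172.3]
tcp_rot: [2.661, 0.002, -2.311]
contact_force: [0.6, 0.2, -0.8]
grip_width: 18.9
```

Call:
drive_tool:
  deltas:
    - {"hand":1,"tx":0,"ty":0,"tz":0,"wx":0.8,"wy":0,"wz":0}
    - {"hand":1,"tx":0,"ty":0,"tz":0,"wx":0.8,"wy":0,"wz":0}
    - {"hand":1,"tx":0,"ty":0,"tz":0,"wx":0.8,"wy":0,"wz":0}
    - {"hand":1,"tx":0,"ty":0,"tz":0,"wx":0.8,"wy":0,"wz":0}
    - {"hand":1,"tx":0,"ty":0,"tz":0,"wx":0.8,"wy":0,"wz":0}
    - {"hand":1,"tx":0,"ty":0,"tz":0,"wx":0.8,"wy":0,"wz":0}
    - {"hand":1,"tx":0,"ty":0,"tz":0,"wx":0.8,"wy":0,"wz":0}
    - {"hand":1,"tx":0,"ty":0,"tz":0,"wx":0,"wy":0,"wz":0}

```text
time: 15.52
tool_pos: [485.9, -129.9, 167.7]
tcp_rot: [-3.141, -0.0, -2.31]
contact_force: [0.2, 0.5, -1.8]
grip_width: 19.1
```

```bash
python3 st.py; python3 - <<'E'
from h import *
s=capture('side')
crop(s,300,420,110,235,4,'d7.png')
E
```

```text
t 15.52 q [-0.413  0.376  1.693 -0.001  1.073  1.897] p [ 485.9 -129.9  167.7] rpy [-180.    -0.  -132.4] F [ 0.2  0.5 -1.8] M [0.05 0.18 0.03] w 19.1
```

View pics/d7.png

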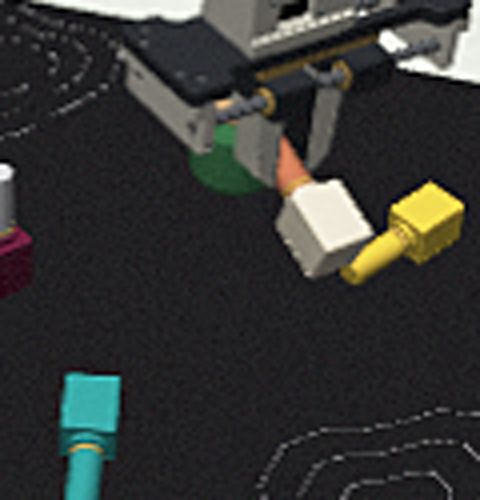

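Call:
drive_tool:
  deltas:
    - {"hand":1,"tx":-0.36,"ty":0.57,"tz":0,"wx":0,"wy":0,"wz":0}
    - {"hand":1,"tx":-0.36,"ty":0.57,"tz":0,"wx":0,"wy":0,"wz":0}
    - {"hand":1,"tx":-0.36,"ty":0.57,"tz":0,"wx":0,"wy":0,"wz":0}
    - {"hand":1,"tx":-0.36,"ty":0.57,"tz":0,"wx":0,"wy":0,"wz":0}
    - {"hand":1,"tx":-0.36,"ty":0.57,"tz":0,"wx":0,"wy":0,"wz":0}
    - {"hand":1,"tx":0,"ty":0,"tz":0,"wx":0,"wy":0,"wz":-0.9}
    - {"hand":1,"tx":0,"ty":0,"tz":0,"wx":0,"wy":0,"wz":-0.9}
    - {"hand":1,"tx":0,"ty":0,"tz":0,"wx":0,"wy":0,"wz":-0.9}
    - {"hand":1,"tx":0,"ty":0,"tz":0,"wx":0,"wy":0,"wz":-0.9}
    - {"hand":1,"tx":0,"ty":0,"tz":0,"wx":0,"wy":0,"wz":-0.9}
    - {"hand":1,"tx":0,"ty":0,"tz":0,"wx":0,"wy":0,"wz":-0.9}
    - {"hand":1,"tx":0,"ty":0,"tz":0,"wx":0,"wy":0,"wz":-0.9}
    - {"hand":1,"tx":0,"ty":0,"tz":0,"wx":0,"wy":0,"wz":-0.9}
    - {"hand":1,"tx":0,"ty":0,"tz":0,"wx":0,"wy":0,"wz":-0.9}
    - {"hand":1,"tx":0,"ty":0,"tz":0,"wx":0,"wy":0,"wz":-0.9}
    - {"hand":1,"tx":0,"ty":0,"tz":0,"wx":0,"wy":0,"wz":-0.9}
    - {"hand":1,"tx":0,"ty":0,"tz":0,"wx":0,"wy":0,"wz":-0.9}
    - {"hand":1,"tx":0,"ty":0,"tz":0,"wx":0,"wy":0,"wz":-0.9}

```text
time: 17.07
tool_pos: [452.4, -1.6, 167.4]
tcp_rot: [3.14, 0.002, -1.287]
contact_force: [0.5, -0.4, -1.1]
grip_width: 19.1
```

Call:
drive_tool:
  deltas:
    - {"hand":1,"tx":0,"ty":0,"tz":0,"wx":0,"wy":0,"wz":-0.9}
    - {"hand":1,"tx":0,"ty":0,"tz":0,"wx":0,"wy":0,"wz":-0.9}
    - {"hand":1,"tx":0,"ty":0,"tz":0,"wx":0,"wy":0,"wz":-0.9}
    - {"hand":1,"tx":0,"ty":0,"tz":0,"wx":0,"wy":0,"wz":-0.9}
    - {"hand":1,"tx":0,"ty":0,"tz":0,"wx":0,"wy":0,"wz":-0.9}
    - {"hand":1,"tx":0,"ty":0,"tz":0,"wx":0,"wy":0,"wz":-0.9}
    - {"hand":1,"tx":0,"ty":0,"tz":0,"wx":0,"wy":0,"wz":-0.9}
    - {"hand":1,"tx":0,"ty":0,"tz":0,"wx":0,"wy":0,"wz":-0.9}
    - {"hand":1,"tx":0,"ty":0,"tz":0,"wx":0,"wy":0,"wz":-0.9}
    - {"hand":1,"tx":0,"ty":0,"tz":0,"wx":0,"wy":0,"wz":-0.9}
    - {"hand":1,"tx":0,"ty":0,"tz":0,"wx":0.8,"wy":0,"wz":0}
    - {"hand":1,"tx":0,"ty":0,"tz":0,"wx":0.8,"wy":0,"wz":0}
    - {"hand":1,"tx":0,"ty":0,"tz":0,"wx":0.8,"wy":0,"wz":0}
    - {"hand":1,"tx":0,"ty":0,"tz":0,"wx":0.8,"wy":0,"wz":0}
    - {"hand":1,"tx":0,"ty":0,"tz":0,"wx":0.8,"wy":0,"wz":0}
    - {"hand":1,"tx":0,"ty":0,"tz":0,"wx":0.8,"wy":0,"wz":0}

```text
time: 18.4
tool_pos: [452.8, -1.7, 168.0]
tcp_rot: [-2.718, 0.0, -0.505]
contact_force: [-0.6, -0.9, -0.6]
grip_width: 19.2
```

```bash
python3 st.py
```

```text
t 18.4 q [-0.464  0.254  1.969  0.522  0.968 -0.271] p [452.8  -1.7 168. ] rpy [-155.7    0.   -28.9] F [-0.6 -0.9 -0.6] M [-0.35  0.23  0.01] w 19.2
```

Call:
drive_tool:
  deltas:
    - {"hand":1,"tx":0,"ty":0,"tz":0,"wx":0.83,"wy":0,"wz":0}
    - {"hand":1,"tx":0,"ty":0,"tz":0,"wx":0.83,"wy":0,"wz":0}
    - {"hand":1,"tx":0,"ty":0,"tz":0,"wx":0.83,"wy":0,"wz":0}
    - {"hand":1,"tx":0,"ty":0,"tz":0,"wx":0.83,"wy":0,"wz":0}
    - {"hand":1,"tx":0,"ty":0,"tz":0,"wx":0.83,"wy":0,"wz":0}
    - {"hand":1,"tx":0,"ty":0,"tz":0,"wx":0.83,"wy":0,"wz":0}
    - {"hand":1,"tx":0,"ty":0,"tz":0,"wx":0.83,"wy":0,"wz":0}
    - {"hand":1,"tx":0,"ty":0,"tz":0,"wx":0.83,"wy":0,"wz":0}
    - {"hand":1,"tx":0,"ty":0,"tz":0,"wx":0.83,"wy":0,"wz":0}
    - {"hand":1,"tx":0,"ty":0,"tz":0,"wx":0.83,"wy":0,"wz":0}
    - {"hand":1,"tx":0,"ty":0,"tz":0,"wx":0.83,"wy":0,"wz":0}
    - {"hand":1,"tx":0,"ty":0,"tz":0,"wx":0,"wy":0,"wz":0}
    - {"hand":1,"tx":0,"ty":0,"tz":0,"wx":0,"wy":0,"wz":0}

```text
time: 19.48
tool_pos: [452.4, -2.4, 166.9]
tcp_rot: [-1.926, 0.002, -0.506]
contact_force: [0.1, -0.3, -1.9]
grip_width: 19.4
```

```bash
python3 st.py; python3 - <<'E'
from h import *
s=capture('side');t=capture('top')
cv2.imwrite('pics/side8.png',s[:,:,::-1]);cv2.imwrite('pics/top8.png',t[:,:,::-1])
a=cv2.resize(s[90:240,260:400],None,fx=3.4,fy=3.4,interpolation=2);b=cv2.resize(t[180:280,260:360],None,fx=3.2,fy=3.2,interpolation=2)
W=np.zeros((520,800,3),np.uint8);W[:a.shape[0],:a.shape[1]]=a;W[:320,480:800]=b;cv2.imwrite('pics/d8.png',W[:,:,::-1])
E
```

```text
t 19.48 q [-0.866  0.604  2.129  1.104  1.382 -1.181] p [452.4  -2.4 166.9] rpy [-110.3    0.1  -29. ] F [ 0.1 -0.3 -1.9] M [-0.72  0.43 -0.03] w 19.4
```

View pics/d8.png

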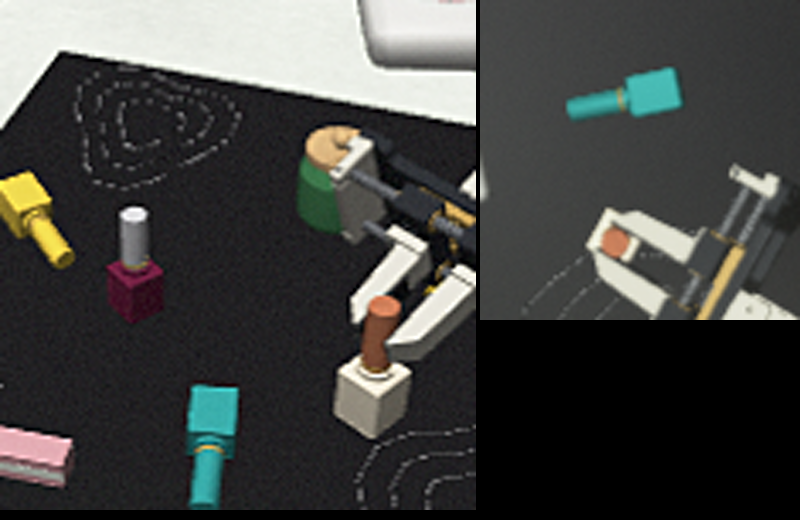

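```bash
python3 - <<'E'
from h import *
s=cv2.imread('pics/side8.png')[:,:,::-1].copy();t=cv2.imread('pics/top8.png')[:,:,::-1].copy()
def ax(im,x0,x1,y0,y1):
    H=cv2.cvtColor(im,cv2.COLOR_RGB2HSV).astype(int)[y0:y1,x0:x1]
    out={}
    for l,m in (('iv',(H[...,2]>110)&(H[...,1]<70)&(H[...,1]>8)),('cop',(H[...,2]>60)&(H[...,1]>105)&(H[...,0]<18))):
        c=max(cv2.findContours(m.astype(np.uint8),0,2)[0],key=cv2.contourArea); M=cv2.moments(c); out[l]=(M['m10']/M['m00']+x0,M['m01']/M['m00']+y0,M['m00'],cv2.boundingRect(c))
    return out
o=ax(s,355,384,175,222);print(o);print(ax(t,292,312,246,264))
top=tri([301.6,255.6],[372.3,179.5]);print('captop',top)
X=top[0]
print(proj('side',[X,X-[0,0,49],X-[0,0,95]]).round(1).tolist())
for q in np.linspace(0,95,6): pass
crop(s,350,390,170,225,10,'d9.png')
crop(t,285,320,240,275,10,'d9t.png')
E
```

```text
{'iv': (366.46078431372547, 205.60504201680672, 238.0, (3, 19, 23, 25)), 'cop': (371.0294784580499, 186.72448979591837, 147.0, (11, 2, 12, 23))}
{'iv': (302.2509117432531, 253.98614150255287, 228.5, (1, 0, 19, 18)), 'cop': (301.72463768115944, 255.31159420289856, 46.0, (6, 5, 9, 10))}
captop (array([455.89701019,   3.3876736 , 188.336403  ]), np.float64(1.4978060476896642))
[[372.7, 179.5], [370.0, 196.8], [367.7, 211.7]]
```

View pics/d9.png

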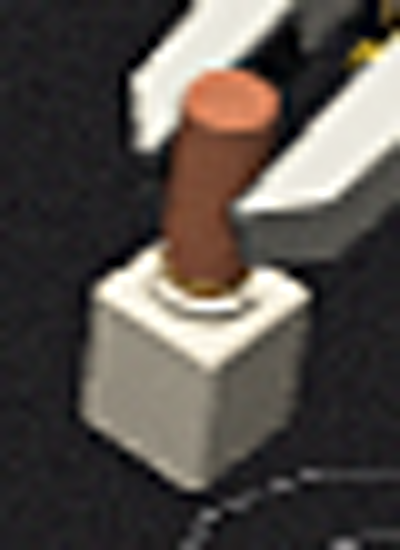

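View pics/d9t.png

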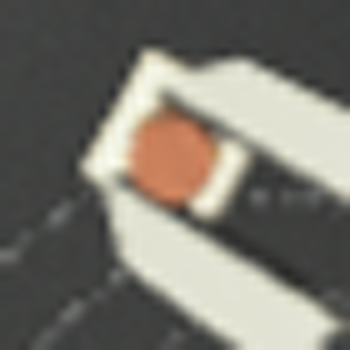

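```bash
python3 - <<'E'
from h import *
print(tri([301.75,255.05],[372.7,179.5]))
X=tri([301.75,255.05],[372.7,179.5])[0]
print(proj('top',[X,X-[0,0,53]]),onz('top',[[302.2,253.2]],X[2]-53))
o=get_obs();R=cv2.Rodrigues(np.zeros(3))[0]
from scipy.spatial.transform import Rotation as Ro
z=Ro.from_euler('xyz',o['tcp_rot']).apply([0,0,1]);print(z,o['tool_pos']+7*z)
E
```

```text
(array([456.11221219,   2.92398181, 187.9551048 ]), np.float64(0.45328732028584395))
[[301.76514777 255.15222254]
 [302.40216496 253.42329203]] [[456.6308       3.40169452 134.9551048 ]]
[ 0.4533509   0.82018899 -0.34894553] [455.5166618    4.09666856 165.34488921]
```

Call:
drive_tool:
  deltas:
    - {"hand":1,"tx":0,"ty":0.28,"tz":0.105,"wx":0,"wy":0,"wz":0}
    - {"hand":1,"tx":0,"ty":0.375,"tz":0.14,"wx":0,"wy":0,"wz":0}
    - {"hand":1,"tx":0,"ty":0.375,"tz":0.14,"wx":0,"wy":0,"wz":0}
    - {"hand":1,"tx":0,"ty":0.375,"tz":0.14,"wx":0,"wy":0,"wz":0}
    - {"hand":1,"tx":0,"ty":0.28,"tz":0.105,"wx":0,"wy":0,"wz":0}
    - {"hand":1,"tx":0,"ty":0.19,"tz":0.07,"wx":0,"wy":0,"wz":0}
    - {"hand":1,"tx":0,"ty":0.094,"tz":0.035,"wx":0,"wy":0,"wz":0}
    - {"hand":1,"tx":0,"ty":0,"tz":0,"wx":0,"wy":0,"wz":0}
    - {"hand":1,"tx":0,"ty":0,"tz":0,"wx":0,"wy":0,"wz":0}

```text
time: 20.33
tool_pos: [452.3, -1.1, 84.2]
tcp_rot: [-1.926, -0.001, -0.504]
contact_force: [-0.1, -0.1, -1.0]
grip_width: 18.9
```

```bash
python3 st.py; python3 - <<'E'
from h import *
s=capture('side');t=capture('top')
a=cv2.resize(s[180:250,335:405],None,fx=6,fy=6,interpolation=2);b=cv2.resize(t[235:285,280:330],None,fx=7,fy=7,interpolation=2)
W=np.zeros((420,780,3),np.uint8);W[:420,:420]=a;W[:350,430:780]=b;cv2.imwrite('pics/d10.png',W[:,:,::-1])
E
```

```text
t 20.33 q [-0.864  0.811  2.136  1.152  1.289 -1.383] p [452.3  -1.1  84.2] rpy [-110.4   -0.   -28.9] F [-0.1 -0.1 -1. ] M [-0.68  0.43  0.01] w 18.9
```

View pics/d10.png

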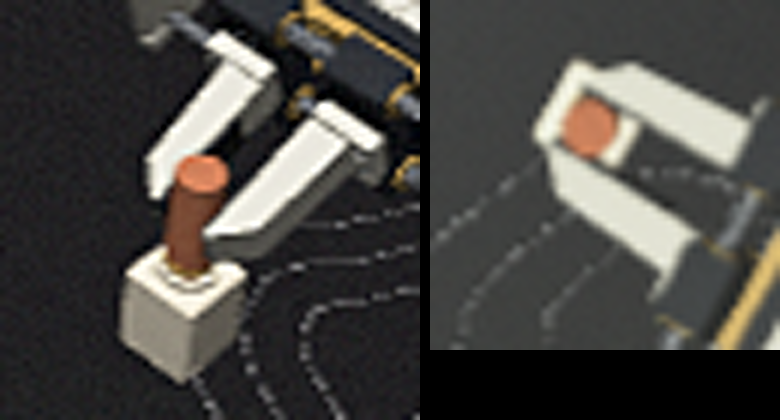

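Call:
drive_tool:
  deltas:
    - {"hand":1,"tx":0,"ty":0.06,"tz":0.022,"wx":0,"wy":0,"wz":0}
    - {"hand":1,"tx":0,"ty":0.058,"tz":0.022,"wx":0,"wy":0,"wz":0}
    - {"hand":1,"tx":0,"ty":0,"tz":0,"wx":0,"wy":0,"wz":0}
    - {"hand":1,"tx":0,"ty":0,"tz":0,"wx":0,"wy":0,"wz":0}

```text
time: 20.77
tool_pos: [452.1, -1.1, 78.6]
tcp_rot: [-1.926, 0.0, -0.505]
contact_force: [0.9, 0.3, -1.4]
grip_width: 19.2
```

Call:
drive_tool:
  deltas:
    - {"hand":1,"tx":0,"ty":0.023,"tz":0.009,"wx":0,"wy":0,"wz":0}
    - {"hand":1,"tx":0,"ty":0,"tz":0,"wx":0,"wy":0,"wz":0}
    - {"hand":1,"tx":0,"ty":0,"tz":0,"wx":0,"wy":0,"wz":0}

```text
time: 21.02
tool_pos: [452.1, -1.1, 77.6]
tcp_rot: [-1.926, 0.0, -0.505]
contact_force: [0.1, 0.5, -1.3]
grip_width: 19.1
```

Call:
drive_tool:
  deltas:
    - {"hand":1,"tx":0,"ty":0.023,"tz":0.009,"wx":0,"wy":0,"wz":0}
    - {"hand":1,"tx":0,"ty":0,"tz":0,"wx":0,"wy":0,"wz":0}
    - {"hand":1,"tx":0,"ty":0,"tz":0,"wx":0,"wy":0,"wz":0}

```text
time: 21.27
tool_pos: [452.1, -1.0, 76.7]
tcp_rot: [-1.926, -0.0, -0.505]
contact_force: [1.1, 0.7, -1.6]
grip_width: 19.0
```

Call:
drive_tool:
  deltas:
    - {"hand":1,"tx":0,"ty":0.023,"tz":0.009,"wx":0,"wy":0,"wz":0}
    - {"hand":1,"tx":0,"ty":0,"tz":0,"wx":0,"wy":0,"wz":0}
    - {"hand":1,"tx":0,"ty":0,"tz":0,"wx":0,"wy":0,"wz":0}

```text
time: 21.52
tool_pos: [452.1, -0.9, 75.9]
tcp_rot: [-1.925, -0.0, -0.505]
contact_force: [0.1, 0.6, 1.3]
grip_width: 19.4
```

Call:
drive_tool:
  deltas:
    - {"hand":1,"tx":0,"ty":0.018,"tz":0.007,"wx":0,"wy":0,"wz":0}
    - {"hand":1,"tx":0,"ty":0,"tz":0,"wx":0,"wy":0,"wz":0}
    - {"hand":1,"tx":0,"ty":0,"tz":0,"wx":0,"wy":0,"wz":0}

```text
time: 21.77
tool_pos: [452.1, -0.7, 75.8]
tcp_rot: [-1.924, -0.0, -0.505]
contact_force: [-1.0, -0.5, 6.5]
grip_width: 19.7
```

```bash
python3 - <<'E'
from h import *
s=capture('side');t=capture('top')
a=cv2.resize(s[185:255,335:405],None,fx=6,fy=6,interpolation=2);b=cv2.resize(t[235:285,280:330],None,fx=7,fy=7,interpolation=2)
W=np.zeros((420,780,3),np.uint8);W[:420,:420]=a;W[:350,430:780]=b;cv2.imwrite('pics/d11.png',W[:,:,::-1])
E
```

```text
(no output)
```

View pics/d11.png

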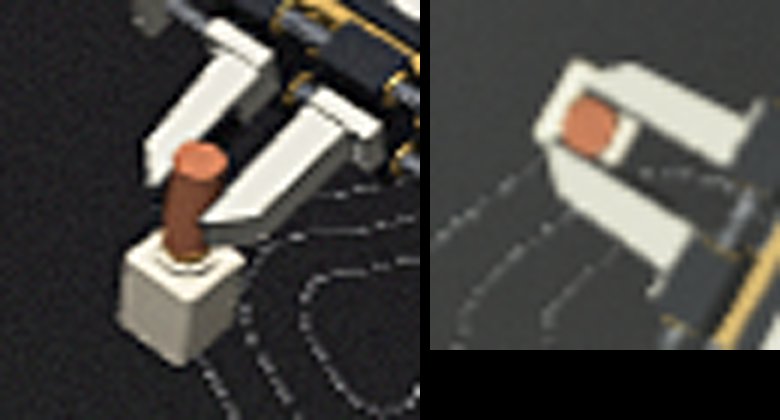

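Both views show the bottle upright with its base on the mat, and the force step confirms contact. I release it and hold still.

Call:
drive_tool:
  deltas:
    - {"hand":0,"tx":0,"ty":0,"tz":0,"wx":0,"wy":0,"wz":0}
    - {"hand":0,"tx":0,"ty":0,"tz":0,"wx":0,"wy":0,"wz":0}
    - {"hand":0,"tx":0,"ty":0,"tz":0,"wx":0,"wy":0,"wz":0}
    - {"hand":0,"tx":0,"ty":0,"tz":0,"wx":0,"wy":0,"wz":0}
    - {"hand":0,"tx":0,"ty":0,"tz":0,"wx":0,"wy":0,"wz":0}
    - {"hand":0,"tx":0,"ty":0,"tz":0,"wx":0,"wy":0,"wz":0}
    - {"hand":0,"tx":0,"ty":0,"tz":0,"wx":0,"wy":0,"wz":0}
    - {"hand":0,"tx":0,"ty":0,"tz":0,"wx":0,"wy":0,"wz":0}
    - {"hand":0,"tx":0,"ty":0,"tz":0,"wx":0,"wy":0,"wz":0}
    - {"hand":0,"tx":0,"ty":0,"tz":0,"wx":0,"wy":0,"wz":0}

```text
time: 22.7
tool_pos: [452.1, -1.0, 74.9]
tcp_rot: [-1.926, -0.0, -0.505]
contact_force: [0.1, -0.6, 0.1]
grip_width: 45.8
```

```bash
python3 st.py; python3 - <<'E'
from h import *
s=capture('side');t=capture('top')
cv2.imwrite('pics/side12.png',s[:,:,::-1]);cv2.imwrite('pics/top12.png',t[:,:,::-1])
a=cv2.resize(s[185:255,335:405],None,fx=6,fy=6,interpolation=2);b=cv2.resize(t[235:285,280:330],None,fx=7,fy=7,interpolation=2)
W=np.zeros((420,780,3),np.uint8);W[:420,:420]=a;W[:350,430:780]=b;cv2.imwrite('pics/d12.png',W[:,:,::-1])
E
```

```text
t 22.7 q [-0.864  0.835  2.134  1.158  1.281 -1.403] p [452.1  -1.   74.9] rpy [-110.3   -0.   -28.9] F [ 0.1 -0.6  0.1] M [-0.54  0.35  0.03] w 45.8
```

View pics/d12.png

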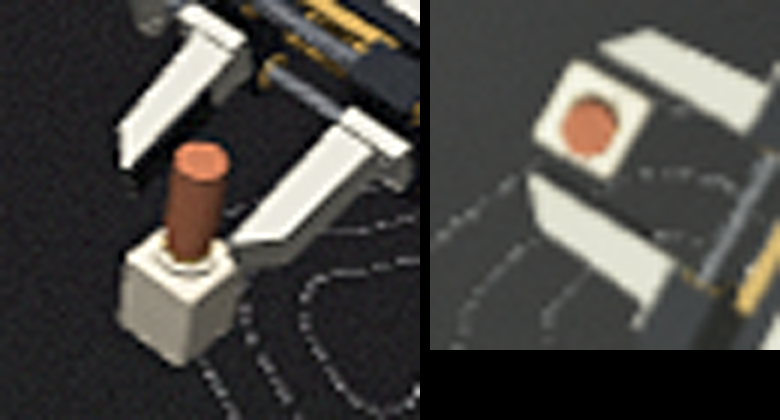

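```bash
python3 - <<'E'
from plan import *
from h import onz
np.set_printoptions(suppress=True)
b=onz('top',[[302.4,252.6]],98)[0]; print('bottle',b)
q=np.array([-0.864,0.835,2.134,1.158,1.281,-1.403])
o=np.array([452.1,-1.0,74.9]); pad=np.array([526.5,181.2])
# bottle axis rel tcp at height
d=pad-b[:2];print('d',d)
for X in ([0,0,0],[0,0,90],[d[0]/3,d[1]/3,90],[2*d[0]/3,2*d[1]/3,90],[d[0],d[1],90],[d[0],d[1],46]):
    q,e=ik(o+X,toolR(61.1,69.7),q);print(X,q.round(2),e.round(5),fk(q,p)[1].round(),min((q-lo).min(),(hi-q).min()).round(2))
R=toolR(61.1,69.7)
print('d in tool',R.inv().apply([d[0],d[1],0]), 'up',R.inv().apply([0,0,1]))
E
```

```text
bottle [455.45743069   3.90363815  98.        ]
d [ 71.04256931 177.29636185]
[0, 0, 0] [-0.86  0.84  2.13  1.16  1.28 -1.4 ] 0.0 [ 314. -251.  180.] 0.57
[0, 0, 90] [-0.86  0.61  2.13  1.11  1.38 -1.19] 0.0 [ 314. -251.  270.] 0.57
[np.float64(23.680856435778235), np.float64(59.09878728375718), 90] [-0.71  0.6   2.17  1.25  1.32 -1.19] 0.0 [ 338. -192.  270.] 0.53
[np.float64(47.36171287155647), np.float64(118.19757456751437), 90] [-0.55  0.6   2.18  1.4   1.26 -1.18] 0.0 [ 362. -132.  270.] 0.52
[np.float64(71.0425693073347), np.float64(177.29636185127154), 90] [-0.38  0.6   2.16  1.54  1.2  -1.16] 0.0 [385. -73. 270.] 0.54
[np.float64(71.0425693073347), np.float64(177.29636185127154), 46] [-0.38  0.71  2.17  1.59  1.2  -1.29] 0.0 [385. -73. 226.] 0.53
d in tool [-23.48895896 -65.76175606 177.77712683] up [ 0.         -0.93788893 -0.34693565]
```

Top view: the bottle stands at (455,4), upright. Its cap is still between the open fingers and IK to the pad in this attitude has margin, so I regrip here and lift 85 mm.

Call:
drive_tool:
  deltas:
    - {"hand":1,"tx":0,"ty":0,"tz":0,"wx":0,"wy":0,"wz":0}
    - {"hand":1,"tx":0,"ty":0,"tz":0,"wx":0,"wy":0,"wz":0}
    - {"hand":1,"tx":0,"ty":0,"tz":0,"wx":0,"wy":0,"wz":0}
    - {"hand":1,"tx":0,"ty":0,"tz":0,"wx":0,"wy":0,"wz":0}
    - {"hand":1,"tx":0,"ty":0,"tz":0,"wx":0,"wy":0,"wz":0}
    - {"hand":1,"tx":0,"ty":0,"tz":0,"wx":0,"wy":0,"wz":0}
    - {"hand":1,"tx":0,"ty":0,"tz":0,"wx":0,"wy":0,"wz":0}
    - {"hand":1,"tx":0,"ty":0,"tz":0,"wx":0,"wy":0,"wz":0}
    - {"hand":1,"tx":0,"ty":-0.12,"tz":-0.043,"wx":0,"wy":0,"wz":0}
    - {"hand":1,"tx":0,"ty":-0.235,"tz":-0.087,"wx":0,"wy":0,"wz":0}
    - {"hand":1,"tx":0,"ty":-0.47,"tz":-0.173,"wx":0,"wy":0,"wz":0}
    - {"hand":1,"tx":0,"ty":-0.47,"tz":-0.173,"wx":0,"wy":0,"wz":0}
    - {"hand":1,"tx":0,"ty":-0.47,"tz":-0.173,"wx":0,"wy":0,"wz":0}
    - {"hand":1,"tx":0,"ty":-0.235,"tz":-0.087,"wx":0,"wy":0,"wz":0}
    - {"hand":1,"tx":0,"ty":0,"tz":0,"wx":0,"wy":0,"wz":0}

```text
time: 24.05
tool_pos: [452.4, -0.9, 161.9]
tcp_rot: [-1.927, -0.003, -0.505]
contact_force: [-0.3, 0.0, -1.8]
grip_width: 19.0
```

```bash
python3 st.py
```

```text
t 24.05 q [-0.864  0.615  2.134  1.109  1.373 -1.2  ] p [452.4  -0.9 161.9] rpy [-110.4   -0.2  -28.9] F [-0.3  0.  -1.8] M [-0.74  0.47 -0.03] w 19.0
```

Call:
drive_tool:
  deltas:
    - {"hand":1,"tx":-0.037,"ty":-0.103,"tz":0.278,"wx":0,"wy":0,"wz":0}
    - {"hand":1,"tx":-0.073,"ty":-0.205,"tz":0.556,"wx":0,"wy":0,"wz":0}
    - {"hand":1,"tx":-0.073,"ty":-0.205,"tz":0.556,"wx":0,"wy":0,"wz":0}
    - {"hand":1,"tx":-0.073,"ty":-0.205,"tz":0.556,"wx":0,"wy":0,"wz":0}
    - {"hand":1,"tx":-0.073,"ty":-0.205,"tz":0.556,"wx":0,"wy":0,"wz":0}
    - {"hand":1,"tx":-0.073,"ty":-0.205,"tz":0.556,"wx":0,"wy":0,"wz":0}
    - {"hand":1,"tx":-0.073,"ty":-0.205,"tz":0.556,"wx":0,"wy":0,"wz":0}
    - {"hand":1,"tx":-0.073,"ty":-0.205,"tz":0.556,"wx":0,"wy":0,"wz":0}
    - {"hand":1,"tx":-0.037,"ty":-0.103,"tz":0.278,"wx":0,"wy":0,"wz":0}
    - {"hand":1,"tx":0,"ty":0,"tz":0,"wx":0,"wy":0,"wz":0}
    - {"hand":1,"tx":0,"ty":0,"tz":0,"wx":0,"wy":0,"wz":0}

```text
time: 24.97
tool_pos: [522.8, 177.1, 159.2]
tcp_rot: [-1.927, 0.001, -0.503]
contact_force: [-0.2, 0.2, -1.9]
grip_width: 18.8
```

```bash
python3 st.py; python3 - <<'E'
from h import *
s=capture('side');t=capture('top')
a=cv2.resize(s[210:310,270:360],None,fx=4.8,fy=4.8,interpolation=2);b=cv2.resize(t[185:260,195:270],None,fx=4.8,fy=4.8,interpolation=2)
W=np.zeros((480,800,3),np.uint8);W[:a.shape[0],:a.shape[1]]=a;W[:360,438:798]=b;cv2.imwrite('pics/d13.png',W[:,:,::-1])
E
```

```text
t 24.97 q [-0.382  0.616  2.16   1.55   1.196 -1.178] p [522.8 177.1 159.2] rpy [-110.4    0.1  -28.8] F [-0.2  0.2 -1.9] M [-0.75  0.44 -0.05] w 18.8
```

View pics/d13.png

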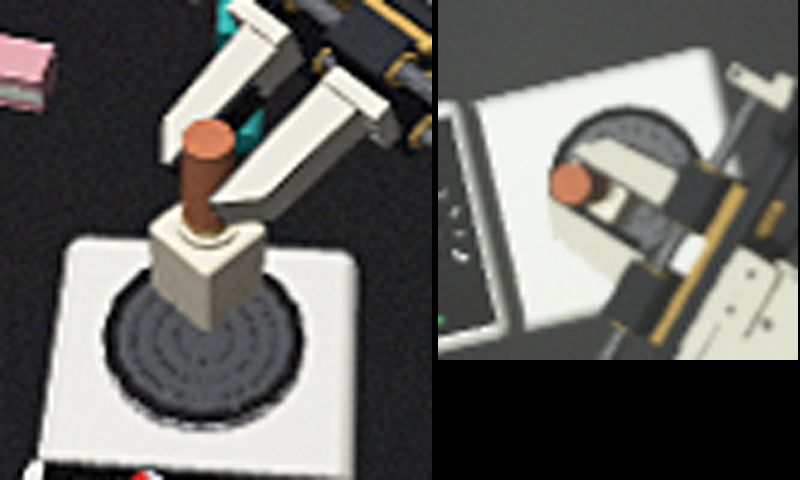

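```bash
python3 - <<'E'
from h import *
pt=[195+(572-438)/4.8-.4,185+184/4.8-.4]; ps=[270+209/4.8-.4,210+139/4.8-.4]
print(tri(pt,ps),onz('top',[pt],182.4))
# neck/body: where is pad (2 views)
print(tri([234.07,223.08],[270+203/4.8-.4,210+337/4.8-.4]))
E
```

```text
(array([526.17378446, 181.35897495, 178.62437996]), np.float64(0.5289923888870941)) [[525.89600783 180.41147128 182.4       ]]
(array([527.15908699, 181.97921072,  48.80363093]), np.float64(1.402020577096749))
```

Call:
drive_tool:
  deltas:
    - {"hand":1,"tx":0.01,"ty":0.235,"tz":0.087,"wx":0,"wy":0,"wz":0}
    - {"hand":1,"tx":0,"ty":0.235,"tz":0.087,"wx":0,"wy":0,"wz":0}
    - {"hand":1,"tx":0,"ty":0.165,"tz":0.061,"wx":0,"wy":0,"wz":0}
    - {"hand":1,"tx":0,"ty":0.105,"tz":0.039,"wx":0,"wy":0,"wz":0}
    - {"hand":1,"tx":0,"ty":0.047,"tz":0.017,"wx":0,"wy":0,"wz":0}
    - {"hand":1,"tx":0,"ty":0,"tz":0,"wx":0,"wy":0,"wz":0}
    - {"hand":1,"tx":0,"ty":0,"tz":0,"wx":0,"wy":0,"wz":0}
    - {"hand":1,"tx":0,"ty":0,"tz":0,"wx":0,"wy":0,"wz":0}

```text
time: 25.73
tool_pos: [523.9, 176.2, 126.6]
tcp_rot: [-1.926, -0.0, -0.505]
contact_force: [0.5, -0.1, -1.1]
grip_width: 19.6
```

Call:
drive_tool:
  deltas:
    - {"hand":1,"tx":0,"ty":0.023,"tz":0.009,"wx":0,"wy":0,"wz":0}
    - {"hand":1,"tx":0,"ty":0,"tz":0,"wx":0,"wy":0,"wz":0}
    - {"hand":1,"tx":0,"ty":0,"tz":0,"wx":0,"wy":0,"wz":0}

```text
time: 25.98
tool_pos: [523.8, 176.3, 125.5]
tcp_rot: [-1.926, -0.0, -0.505]
contact_force: [0.6, -0.5, -0.1]
grip_width: 19.0
```

Call:
drive_tool:
  deltas:
    - {"hand":1,"tx":0,"ty":0.035,"tz":0.013,"wx":0,"wy":0,"wz":0}
    - {"hand":1,"tx":0,"ty":0,"tz":0,"wx":0,"wy":0,"wz":0}
    - {"hand":1,"tx":0,"ty":0,"tz":0,"wx":0,"wy":0,"wz":0}

```text
time: 26.23
tool_pos: [523.8, 176.3, 123.8]
tcp_rot: [-1.926, 0.0, -0.505]
contact_force: [0.4, -0.6, -1.8]
grip_width: 19.1
```

Call:
drive_tool:
  deltas:
    - {"hand":1,"tx":0,"ty":0.023,"tz":0.009,"wx":0,"wy":0,"wz":0}
    - {"hand":1,"tx":0,"ty":0,"tz":0,"wx":0,"wy":0,"wz":0}
    - {"hand":1,"tx":0,"ty":0,"tz":0,"wx":0,"wy":0,"wz":0}

```text
time: 26.48
tool_pos: [523.8, 176.3, 122.8]
tcp_rot: [-1.926, 0.0, -0.505]
contact_force: [0.3, 0.0, -1.0]
grip_width: 19.1
```

Call:
drive_tool:
  deltas:
    - {"hand":1,"tx":0,"ty":0.018,"tz":0.007,"wx":0,"wy":0,"wz":0}
    - {"hand":1,"tx":0,"ty":0,"tz":0,"wx":0,"wy":0,"wz":0}
    - {"hand":1,"tx":0,"ty":0,"tz":0,"wx":0,"wy":0,"wz":0}

```text
time: 26.73
tool_pos: [523.8, 176.3, 122.0]
tcp_rot: [-1.926, 0.0, -0.505]
contact_force: [-0.6, 0.1, -1.4]
grip_width: 18.9
```

Call:
drive_tool:
  deltas:
    - {"hand":1,"tx":0,"ty":0.023,"tz":0.009,"wx":0,"wy":0,"wz":0}
    - {"hand":1,"tx":0,"ty":0,"tz":0,"wx":0,"wy":0,"wz":0}
    - {"hand":1,"tx":0,"ty":0,"tz":0,"wx":0,"wy":0,"wz":0}

```text
time: 26.98
tool_pos: [523.8, 176.3, 121.0]
tcp_rot: [-1.926, 0.0, -0.505]
contact_force: [-0.8, -0.0, -1.0]
grip_width: 19.6
```

Call:
drive_tool:
  deltas:
    - {"hand":1,"tx":0,"ty":0.012,"tz":0.004,"wx":0,"wy":0,"wz":0}
    - {"hand":1,"tx":0,"ty":0,"tz":0,"wx":0,"wy":0,"wz":0}
    - {"hand":1,"tx":0,"ty":0,"tz":0,"wx":0,"wy":0,"wz":0}

```text
time: 27.23
tool_pos: [523.9, 176.4, 120.9]
tcp_rot: [-1.925, -0.0, -0.505]
contact_force: [-0.6, -0.9, 0.9]
grip_width: 19.1
```

Contact is made: the force rose by about 2 N and z stalled at 120.9. I release and check.

Call:
drive_tool:
  deltas:
    - {"hand":0,"tx":0,"ty":0,"tz":0,"wx":0,"wy":0,"wz":0}
    - {"hand":0,"tx":0,"ty":0,"tz":0,"wx":0,"wy":0,"wz":0}
    - {"hand":0,"tx":0,"ty":0,"tz":0,"wx":0,"wy":0,"wz":0}
    - {"hand":0,"tx":0,"ty":0,"tz":0,"wx":0,"wy":0,"wz":0}
    - {"hand":0,"tx":0,"ty":0,"tz":0,"wx":0,"wy":0,"wz":0}
    - {"hand":0,"tx":0,"ty":0,"tz":0,"wx":0,"wy":0,"wz":0}
    - {"hand":0,"tx":0,"ty":0,"tz":0,"wx":0,"wy":0,"wz":0}
    - {"hand":0,"tx":0,"ty":0,"tz":0,"wx":0,"wy":0,"wz":0}

```text
time: 27.9
tool_pos: [523.8, 176.3, 120.5]
tcp_rot: [-1.926, -0.0, -0.505]
contact_force: [0.4, -0.1, -0.5]
grip_width: 45.7
```

```bash
python3 st.py; python3 - <<'E'
from h import *
s=capture('side');t=capture('top')
a=cv2.resize(s[210:310,270:360],None,fx=4.8,fy=4.8,interpolation=2);b=cv2.resize(t[185:260,195:270],None,fx=4.8,fy=4.8,interpolation=2)
W=np.zeros((480,800,3),np.uint8);W[:a.shape[0],:a.shape[1]]=a;W[:360,438:798]=b;cv2.imwrite('pics/d14.png',W[:,:,::-1])
E
```

```text
t 27.9 q [-0.383  0.715  2.165  1.592  1.197 -1.291] p [523.8 176.3 120.5] rpy [-110.3   -0.   -28.9] F [ 0.4 -0.1 -0.5] M [-0.54  0.4  -0.06] w 45.7
```

View pics/d14.png

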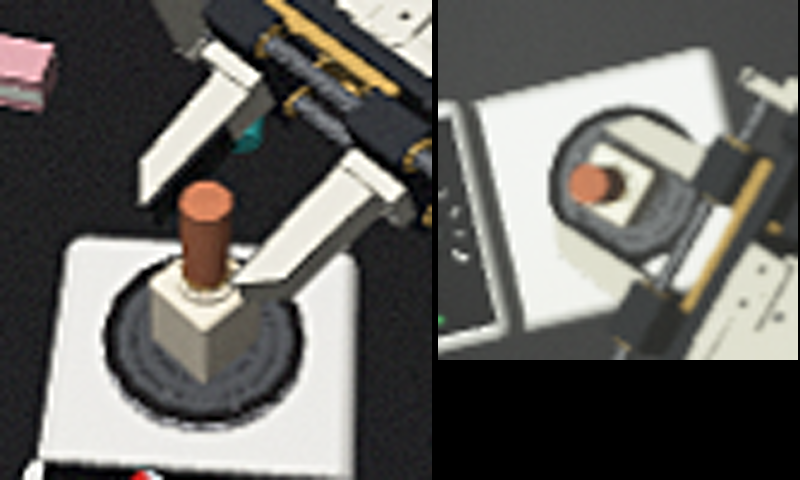

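Call:
drive_tool:
  deltas:
    - {"hand":0,"tx":0,"ty":0,"tz":-0.3,"wx":0,"wy":0,"wz":0}
    - {"hand":0,"tx":0,"ty":0,"tz":-0.5,"wx":0,"wy":0,"wz":0}
    - {"hand":0,"tx":0,"ty":0,"tz":-0.6,"wx":0,"wy":0,"wz":0}
    - {"hand":0,"tx":0,"ty":0,"tz":-0.6,"wx":0,"wy":0,"wz":0}
    - {"hand":0,"tx":0,"ty":-0.2,"tz":-0.6,"wx":0,"wy":0,"wz":0}
    - {"hand":0,"tx":0,"ty":-0.3,"tz":-0.6,"wx":0,"wy":0,"wz":0}
    - {"hand":0,"tx":0,"ty":-0.3,"tz":-0.5,"wx":0,"wy":0,"wz":0}
    - {"hand":0,"tx":0,"ty":0,"tz":0,"wx":0,"wy":0,"wz":0}
    - {"hand":0,"tx":0,"ty":0,"tz":0,"wx":0,"wy":0,"wz":0}

```text
time: 28.75
tool_pos: [462.4, 63.9, 202.3]
tcp_rot: [-1.927, -0.003, -0.507]
contact_force: [0.5, -0.1, -0.4]
grip_width: 45.8
```

```bash
python3 st.py; python3 - <<'E'
from h import *
s=capture('side');t=capture('top')
cv2.imwrite('pics/side15.png',s[:,:,::-1]);cv2.imwrite('pics/top15.png',t[:,:,::-1])
a=cv2.resize(s[210:350,260:360],None,fx=4,fy=4,interpolation=2);b=cv2.resize(t[185:275,155:255],None,fx=4,fy=4,interpolation=2)
W=np.zeros((560,800,3),np.uint8);W[:a.shape[0],:a.shape[1]]=a;W[:360,400:800]=b;cv2.imwrite('pics/d15.png',W[:,:,::-1])
H=cv2.cvtColor(t,cv2.COLOR_RGB2HSV).astype(int)[218:250,170:198]
m=(H[...,2]>125); n,l,st,ce=cv2.connectedComponentsWithStats(m.astype(np.uint8),connectivity=4)
i=1+np.argmax(st[1:,4]); ys,xs=np.nonzero(l==i); Wp=onz('top',np.c_[xs+170,ys+218],113)[:,:2]; c=Wp.mean(0); w,v=np.linalg.eigh(np.cov((Wp-c).T)); print(len(xs),c,w**.5*12**.5,np.degrees(np.arctan2(v[1,1],v[0,1])))
E
```

```text
t 28.75 q [-0.726  0.491  2.192  1.219  1.346 -1.114] p [462.4  63.9 202.3] rpy [-110.4   -0.1  -29. ] F [ 0.5 -0.1 -0.4] M [-0.56  0.36  0.07] w 45.8
117 [497.7857928  297.55419457] [14.21627663 48.44518123] 153.00477902885504
```

View pics/d15.png

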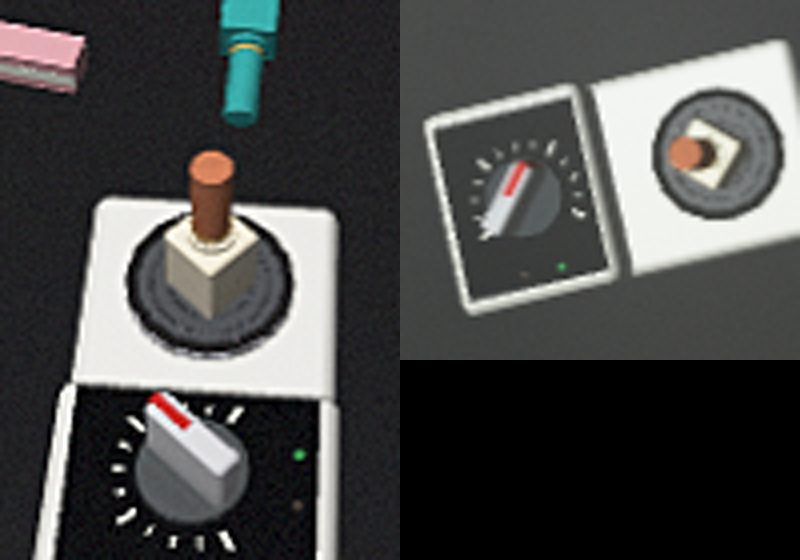

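View pics/side15.png

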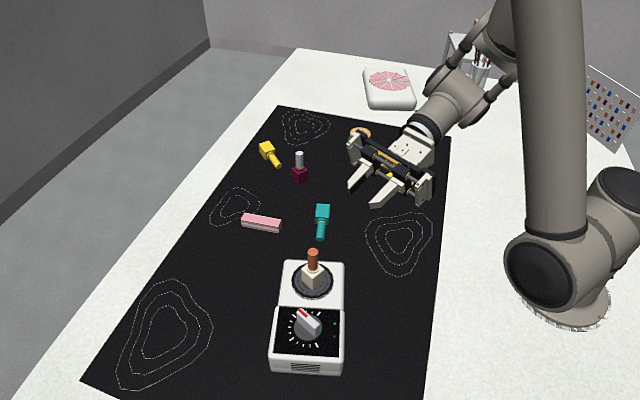

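```bash
python3 - <<'E'
from h import *
T={k:cv2.imread(f'pics/{k}.png')[:,:,::-1].copy() for k in('top0','top1','top15')}
for k in('top1','top15'):
  for th in (125,150):
    H=cv2.cvtColor(T[k],cv2.COLOR_RGB2HSV).astype(int)[218:250,170:198]
    m=(H[...,2]>th); n,l,st,ce=cv2.connectedComponentsWithStats(m.astype(np.uint8),connectivity=4)
    i=1+np.argmax(st[1:,4]); ys,xs=np.nonzero(l==i); Wp=onz('top',np.c_[xs+170,ys+218],113)[:,:2]; c=Wp.mean(0); w,v=np.linalg.eigh(np.cov((Wp-c).T)); print(k,th,len(xs),np.degrees(np.arctan2(v[1,1],v[0,1])))
# bottle
pt=[155+(686-400)/4-.4,185+153/4-.4];ps=[260+212/4-.4,210+167/4-.4]
print('captop',tri(pt,ps),'bodytopcentre',onz('top',[[155+(711-400)/4-.4,185+153/4-.4]],91))
# bystander diff
def cen(im,lo,hi,box,sm=80):
    x0,x1,y0,y1=box;H=cv2.cvtColor(im,cv2.COLOR_RGB2HSV)[y0:y1,x0:x1]
    m=cv2.inRange(H,lo,hi);M=cv2.moments(m,True);return (M['m10']/M['m00']+x0,M['m01']/M['m00']+y0)
for nm,lo,hi,box in(('plum',(150,60,40),(179,255,255),(345,378,155,185)),('buffer',(0,40,120),(179,255,255),(278,302,130,185)),('jar',(8,60,90),(25,255,255),(408,448,200,236))):
    print(nm,[tuple(np.round(cen(T[k],lo,hi,box),1)) for k in('top0','top15')])
E
```

```text
top1 125 117 153.00477902885504
top1 150 98 153.3297671445472
top15 125 117 153.00477902885504
top15 150 98 153.3297671445472
captop (array([526.74206121, 181.59584757, 141.86065419]), np.float64(0.7515685097440015)) bodytopcentre [[526.78735178 177.47057675  91.        ]]
plum [(np.float64(359.4), np.float64(171.6)), (np.float64(359.4), np.float64(171.7))]
buffer [(np.float64(289.4), np.float64(157.7)), (np.float64(289.3), np.float64(157.6))]
jar [(np.float64(430.1), np.float64(217.9)), (np.float64(430.1), np.float64(217.9))]
```

```bash
python3 -c "
from plant import *
print(close_job())"
```

```text
the job is handed in; nothing more can be done
None
```

The job is handed in at about 29 s, with every step done; the hand-in gives no verdict. I turned the dial first. Then I stood the ivory bottle on the mat, let go and watched it stay. I regripped it, set it on the pad and backed the gripper clear.

| Last check | Result |
|---|---|
| Bottle on pad | Upright in both views; cap top measured at (526.7, 181.6), about 0.5 mm from my pad-centre estimate of (526.5–527, 181–182) |
| Setting it down | Gentle: contact force rose about 2 N, then release; no load on the gripper afterwards |
| Dial | Pointer at -27° against -26.4° for mark 8 (0.01 rad off), unchanged between pictures 20 s apart |
| Plum bottle, jar, buffer block | Moved less than 0.2 pixel |

Three readings did not agree with expectation:

- **Dial start:** the pointer read about 2.4 clicks in both views, although it should have started exactly on a click. I therefore turned it to mark 8 by absolute angle instead of counting clicks.
- **Body-centre check:** this rough reading, partly hidden by the cap, was about 4 mm off the cap-top position. It is still well inside the 18 mm allowed.
- **Cap-top height:** it read 142 mm against the expected 144, within calibration error.

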